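Pack the tap parts under the sink and aim the work lamp at the stop valve

TASK

The work lamp hangs over the washer tin: swing its arm well clear of the tin, open the tin's lid, put every loose brass nut and chrome hub lying on the tile into the tin, and shut the lid fully. Then swing the lamp arm back and tip its head so that the lamp points straight at the middle of the hand wheel of the stop valve, ready for the repair; leave the plunger cup, the pipe wrench and the scouring pad tray where they are.

Things in the scene. Friction and masses are not known exactly. Their poses are not given: they have to be found in the camera images.
- lamp_swivel (a joint): rad, swivel of the lamp arm about the upright axis of its fixed base; grows counter-clockwise seen from above; 0 = the arm points to +y, 1.57 = to -x (the robot), 3.14 = to -y; range -0.3 to 3.5. Stiff: it stays where it is left (about 0.3 N m to turn)
- lamp_tilt (a joint): rad, tilt of the lamp head in the fork at the arm's end; 0 = the lamp shines level, outward along the arm; 1.57 would be straight down; range -0.3 to 1.45. Stiff: stays where it is left (about 0.16 N m to turn)
- lamp_axis (a point): point on the upright swivel axis of the lamp, 170 mm above the tile. The base is a dark steel disc 110 mm across with a 26 mm post, fixed to the tile; the hub on the post reaches 193 mm. The arm is an aluminium bar (18 mm wide, 14 mm high, at 170 mm height) that ends in a fork 80 mm wide
- swivel_knob (a point): middle of the exposed part of the upright round rubber knob (20 mm across) on top of the lamp arm, 90 mm out from the swivel axis, made to swing the arm by; it stands from 177 to 217 mm above the tile, the point is at 200 mm
- lamp_head (a point): centre of the lamp head, on the tilt hinge, 190 mm out from the swivel axis and 170 mm above the tile. Its x axis is the lamp's beam, from this point out through the middle of the clear lens; y is the tilt hinge; z points to the tilt bar. The head is a black can 54 mm across (rim 60 mm), reaching 39 mm ahead of and 35 mm behind the point
- tilt_bar (a point): middle of the rubber cross bar (12 mm thick, 36 mm long, parallel to the tilt hinge, free at both ends) on a small stem on the lamp head, 68 mm from the hinge along the head's z axis; made to tip the head by
- tin_floor (a point): middle of the inner floor of the chrome tin, 3 mm above the tile. The tin is fixed, 110 mm (its x) by 170 mm (its y) and 50 mm high, walls 3 mm; its axes are the tin's
- tin_lid (a joint): rad, 0 = lid shut, grows as it opens upward, away from the robot, to 2.0 at most; shut at the start. Stiff: stays where it is left (about 0.1 N m)
- lid_hinge (a point): middle of the lid's hinge line, on the tin's far (+x) rim 50 mm above the tile; the hinge runs along the tin's y axis
- lid_bar (a point): middle of the lid's handle, a steel cross bar (10 mm thick, 36 mm long, parallel to the hinge, free at both ends) on a stem, near the lid's front edge: with the lid shut, 90 mm from the hinge line towards the tin's -x and 24 mm above the hinge; the lid's top face lies 5 mm above the hinge
- valve_wheel (a point): centre of the round grey hand wheel (44 mm across, 18 mm high, facing up) of the stop valve on a short copper pipe fixed to the tile; 60 mm above the tile
- nut0_mid (a point): loose hexagonal brass tap back-nut, 34 mm across the flats, 22 mm high, about 80 g, standing flat on the tile at the start. The point is its centre (half-way up); its z axis is the nut's axis; its x axis is square to one pair of flats (the other flats at 60 and 120 degrees about z). May be absent (None)
- nut1_mid (a point): loose hexagonal brass tap back-nut, 34 mm across the flats, 22 mm high, about 80 g, standing flat on the tile at the start. The point is its centre (half-way up); its z axis is the nut's axis; its x axis is square to one pair of flats (the other flats at 60 and 120 degrees about z). May be absent (None)
- hub0_mid (a point): loose chrome tap hub: a 32 mm square block 18 mm high with a round boss (20 mm across, 10 mm high) on top, 28 mm high in all, about 70 g, standing on the tile at the start, boss up. The point lies on its axis, 14 mm above its underside; x and y axes are square to its sides, z runs up its axis. May be absent (None)
- hub1_mid (a point): loose chrome tap hub: a 32 mm square block 18 mm high with a round boss (20 mm across, 10 mm high) on top, 28 mm high in all, about 70 g, standing on the tile at the start, boss up. The point lies on its axis, 14 mm above its underside; x and y axes are square to its sides, z runs up its axis. May be absent (None)
- plunger_cup: bystander: black rubber plunger cup, 116 mm across, 75 mm high, loose; origin at the centre of its underside
- pipe_wrench: bystander: grey pipe wrench lying flat, about 230 mm long, loose; origin under its handle, x along it to the jaws
- scour_tray: bystander: empty aluminium scouring pad tray, 110 by 150 mm, 22 mm high, loose; origin at the centre of its underside

How it is judged:
By the outcome, as a careful person would: the job done as asked, in the order asked, and still so for the second after the job is handed in, with the robot touching nothing.
Of nut0, nut1, hub0, hub1 only 2 to 4 are there at a start; the rules pass over those that are not, and their reading is None.
At some moment in a run one of nut0, nut1, hub0, hub1 may be knocked a few centimetres aside while the robot is not near it.
Once in a run the grip may slacken for a moment while it holds something.
It also fails if it takes over 210 s, if anything falls off the work surface, if the arm or the gripper's body presses on something with over 40 N, if the wrist force passes 120 N, or if a joint passes its speed limit or range.

ROBOT

A 6-joint arm with a two-finger parallel gripper is mounted at the origin on the work surface. World frame = base frame: x ahead of the robot, y to its left, z up, the work surface at z = 0. Lengths are in m, angles in rad, forces in N, time in s.
With the tool pointing down it reaches from about 0.35 to 0.975 m from the base axis. Payload 4.9 kg.
Tool frame: the origin (TCP) lies on the centre line of the jaws, within the pads' length; the fingertips stand 14 mm ahead of it and the grasp point (between the pads) lies 5 mm behind it; z points along the fingers, y is the line along which they close (so a half turn about z gives the same grasp; the last joint's range is limited). The gripper opens to 85 mm and grips with 20 to 120 N. Pads are 22 mm wide; open, the fingers measure 114 mm over their backs; the gripper's body (76 mm by 85 mm) begins 54 mm behind the grasp point. The pads swing forward as they close: fully open they stand 13 mm farther back than shut.
Start: joints at [-1.364, 0.053, 1.613, -0, 1.476, -0.119], TCP at [0.2, -0.592, 0.245] pointing down, gripper open.
Joint ranges: [-3.01, 3.01], [-1.01, 2.22], [0.06, 2.58], [-1.02, 4.17], [0.09, 2.62], [-3.14, 3.14]. Speed limits (rad/s): [2.57, 2.57, 3.14, 3.14, 3.14, 3.14].

INTERFACE

Orientations are given as a unit quaternion [w, x, y, z].
In Python, from plant import * gives the robot as it stands.
- The arm moves only by the tool send_rows, never from a script. Its argument "steps" is a list of rows, each an object with "translation": the shift along the tool's x, y, z in cm, a list of three; "delta_rot": the turn, a rotation vector about the tool's x, y, z in rad, a list of three; "jaw": the finger opening in cm, from 0 to 8.54. In form: [{"translation": [dx, dy, dz], "delta_rot": [rx, ry, rz], "jaw": jaw}, ...]. A call has exactly 8 rows; each row is the pose to reach, as a shift and turn from the pose commanded when the call began, along the tool's axes at that moment; what a row does not reach only later rows make up. A row lasts 1/10 s, in which the tool goes at most 50 mm and 8.59 degrees, less where a joint would pass 70% of its speed; a pose out of reach is approached as far as the arm can. A call with a gripper value outside its range is refused whole. The fingers move at their own pace and stop on an object; the grip force is fixed at half the most. Time passes only in rows, so rows that repeat a pose let the fingers close, or fill a call up. It gives the time, the measured TCP pose, the force, the opening and the grip force at its end, in the units of the state.
- state(): the state, without advancing time (a new reading comes with each control period).
- grab_frame(name): name is "side" or "top"; returns a dict with "pixels" (384x512x3 uint8, blue, green, red), "range_z" (384x512 float32, m along the optical axis (not along the pixel's ray), 0 where there is no reading), "fx", "fy", "cx", "cy" (pixels), "rvec" (rotation vector, rad) and "tvec" (3), from world to camera coordinates, as OpenCV has them. Camera axes: x right, y down, z forward; pixel columns grow to the right and rows downward; lengths in m; the calibration is good to about 2 mm. A picture is of the moment at which its call begins.
- job_done(): hands the job in; it is judged then, once.
The state is a dict: "time": time; "joint_pos": joint angles; "joint_vel": joint speeds; "joint_efforts": joint torques, N m; "tool_pos": TCP position; "tool_rot": TCP orientation; "contact_force": force on the tool from outside, world axes, zero at the start; "ft_torque": the same for the moment, N m; "gripper_width": opening from 0.0 (shut) to 1.0 (fully open); "grasp_force": force on a finger pad.
Only numpy, scipy, OpenCV 4.12 (cv2) and the standard library are available. Lean on these libraries where they do the work, as an engineer would, in place of code of your own. Each camera call takes 0.05 s, during which the arm holds its last target. There are 200 camera calls.

## Working session

There is one attempt and no reset: what is moved stays moved. The work goes in short steps, Python scripts to look and compute and a tool call to move; the robot and the scene stay as the last step left them, time stands still between calls to the robot, and variables do not carry over. Pictures are saved under pics/ and viewed, at most 14 in all, crops included, and the job is handed in when it is done.

Besides the shell and the picture viewer there is one more tool, called after "Request:" as a command line: name --argument value ..., lists and objects as JSON in quotes. send_rows: Moves the arm, as the interface text tells. Its arguments: {"type":"object","properties":{"steps":{"type":"array","items":{"type":"object","properties":{"translation":{"type":"array","items":{"type":"number"}},"delta_rot":{"type":"array","items":{"type":"number"}},"jaw":{"type":"number"}}}}},"required":["steps"]}

```bash
mkdir -p pics; ls
cat > h.py <<'E'
from plant import *
import numpy as np, cv2
from scipy.spatial.transform import Rotation as R
def cam(n):
    f=grab_frame(n); f['R']=cv2.Rodrigues(np.array(f['rvec'],float))[0]; f['t']=np.array(f['tvec'],float).ravel()
    return f
def cloud(f):
    z=f['range_z']; v,u=np.mgrid[:z.shape[0],:z.shape[1]]
    p=np.stack([(u-f['cx'])/f['fx']*z,(v-f['cy'])/f['fy']*z,z],-1)
    w=(p-f['t'])@f['R']; w[z==0]=np.nan
    return w
def onplane(f,u,v,h):
    d=f['R'].T@np.array([(u-f['cx'])/f['fx'],(v-f['cy'])/f['fy'],1]); c=-f['R'].T@f['t']
    return c+d*(h-c[2])/d[2]
def tool(): 
    s=state(); w,x,y,z=s['tool_rot']; return np.array(s['tool_pos']),R.from_quat([x,y,z,w]),s
E
python3 - <<'E'
from h import *
for n in ['top','side']:
    f=cam(n); cv2.imwrite(f'pics/{n}0.png',f['pixels']); np.savez(f'{n}0.npz',**f)
    print(n,-f['R'].T@f['t'],f['fx'],f['R'][2])
p,r,s=tool(); print(p,r.as_matrix(),s)
E
```

```text
pics
top [0.37556652 0.05810128 1.24043438] 385.4897262010684 [ 0.21261091 -0.01571725 -0.97701053]
side [0.22284014 0.58067518 0.95115489] 365.4862007576113 [ 0.37857938 -0.50218714 -0.77748681]
[ 0.19994516 -0.59158463  0.2441625 ] [[ 9.47388078e-01  3.20086992e-01 -3.82515110e-04]
 [ 3.20087137e-01 -9.47386293e-01  1.85384600e-03]
 [ 2.31002418e-04 -1.87874977e-03 -9.99998208e-01]] {'time': 0.1, 'joint_pos': array([-1.36397426e+00,  5.33224985e-02,  1.61416306e+00,  6.35405111e-06,
        1.47599999e+00, -1.19000228e-01]), 'joint_vel': array([ 0.00079511, -0.00110181, -0.00359742,  0.00183694,  0.00032196,
        0.00119588]), 'joint_efforts': array([ 6.28771741e-04, -3.94904137e+01, -3.71362031e+01, -4.18770128e-05,
        3.90852729e-03,  2.51693655e-05]), 'tool_pos': array([ 0.19994516, -0.59158463,  0.2441625 ]), 'tool_rot': array([-9.45670652e-04,  9.86758909e-01,  1.62191120e-01, -3.83864513e-05]), 'contact_force': array([-0.53004179, -0.8207566 , -0.37064761]), 'ft_torque': array([-0.02990614,  0.03461396,  0.0465211 ]), 'grasp_force': 0.0, 'gripper_width': 1.0030392628738194}
```

View pics/top0.png

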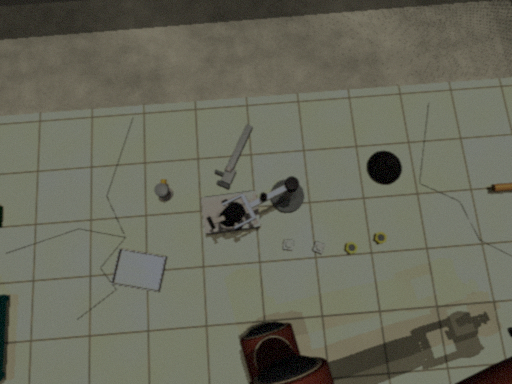

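View pics/side0.png

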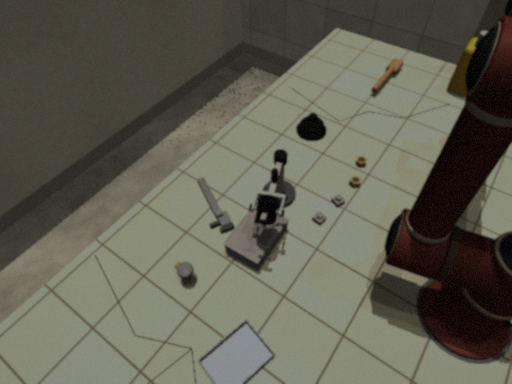

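The top view shows the lamp base at (287,195), its head over the tin at (233,211), and hubs at (288,244) and (318,247). The nuts are at (351,248) and (379,238), the valve at (162,190), the wrench at (235,155), the plunger at (384,167) and the tray at (140,270). The side view agrees.

```bash
cat >> h.py <<'E'
def crop(f,u0,v0,w,h,s,name,gain=1.6):
    c=f['pixels'][v0:v0+h,u0:u0+w]; c=cv2.resize(c,None,fx=s,fy=s,interpolation=cv2.INTER_CUBIC)
    cv2.imwrite(name,cv2.convertScaleAbs(c,alpha=gain))
E
python3 - <<'E'
from h import *
F={n:dict(np.load(f'{n}0.npz')) for n in ['top','side']}
for n,f in F.items():
    w=cloud(f); f['w']=w
    print(n,'tile z', np.nanmedian(w[...,2]))
t=F['top']
for nm,u,v in [('base',287,195),('hub',291,184),('head',233,211),('hubA',288,244),('hubB',318,247),('nutA',351,248),('nutB',379,238),('valve',162,190)]:
    print(nm,np.round(t['w'][v,u],3),np.round(onplane(t,u,v,0.02),3))
for n,f in F.items():
    w=f['w']; z=w[...,2]
    box=(w[...,0]>.3)&(w[...,0]<.85)&(w[...,1]>-.35)&(w[...,1]<.45)
    for lo,hi in [(.007,.04),(.04,.062),(.062,.09),(.09,.15),(.15,.18),(.18,.22),(.22,.26)]:
        m=(box&(z>lo)&(z<hi)).astype(np.uint8)
        k,l,st,c=cv2.connectedComponentsWithStats(m)
        for i in range(1,k):
            if st[i,4]>12:
                q=w[l==i]; print(n,lo,'area',st[i,4],'px',np.round(c[i]),'med',np.round(np.median(q,0),3),'min',np.round(q.min(0),3),'max',np.round(q.max(0),3))
crop(t,195,130,200,135,4,'pics/topz.png',2)
E
```

```text
top tile z -0.0015486701336948597
side tile z 0.00037336211101704204
base [ 0.6   -0.054  0.08 ] [ 0.612 -0.06   0.02 ]
hub [ 0.609 -0.057  0.192] [ 0.647 -0.076  0.02 ]
head [0.544 0.109 0.204] [0.574 0.118 0.02 ]
hubA [ 0.455 -0.047  0.032] [ 0.455 -0.048  0.02 ]
hubB [ 0.438 -0.14   0.023] [ 0.438 -0.14   0.02 ]
nutA [ 0.427 -0.242  0.026] [ 0.427 -0.243  0.02 ]
nutB [ 0.451 -0.334  0.022] [ 0.451 -0.335  0.02 ]
valve [0.65  0.331 0.069] [0.661 0.342 0.02 ]
top 0.007 area 575 px [232. 161.] med [0.732 0.112 0.016] min [0.652 0.042 0.007] max [0.85  0.171 0.031]
top 0.007 area 132 px [371. 167.] med [ 0.682 -0.343  0.019] min [ 0.647 -0.35   0.007] max [ 0.723 -0.333  0.039]
top 0.007 area 70 px [278. 184.] med [ 0.651 -0.035  0.015] min [ 0.633 -0.059  0.01 ] max [ 0.667 -0.01   0.02 ]
top 0.007 area 516 px [288. 201.] med [ 0.593 -0.064  0.015] min [ 0.557 -0.113  0.007] max [ 0.643 -0.004  0.035]
top 0.007 area 16 px [252. 227.] med [0.517 0.062 0.023] min [0.515 0.039 0.007] max [0.518 0.086 0.036]
top 0.007 area 28 px [220. 232.] med [0.511 0.162 0.022] min [0.509 0.119 0.008]
[... 4482 characters left out ...]
[ 0.601 -0.064  0.091] max [ 0.61  -0.044  0.146]
side 0.09 area 19 px [273. 224.] med [0.508 0.131 0.147] min [0.505 0.112 0.139] max [0.515 0.144 0.15 ]
side 0.15 area 98 px [279. 165.] med [ 0.599 -0.037  0.176] min [ 0.579 -0.065  0.15 ] max [0.63  0.003 0.18 ]
side 0.15 area 500 px [268. 205.] med [0.544 0.105 0.176] min [0.496 0.015 0.15 ] max [0.599 0.16  0.18 ]
side 0.18 area 142 px [280. 155.] med [ 0.611 -0.054  0.193] min [ 0.594 -0.078  0.18 ] max [ 0.634 -0.037  0.197]
side 0.18 area 86 px [274. 175.] med [0.576 0.03  0.208] min [ 0.569 -0.011  0.181] max [0.589 0.036 0.22 ]
side 0.18 area 478 px [265. 207.] med [0.533 0.125 0.201] min [0.502 0.068 0.18 ] max [0.572 0.183 0.215]
```

View pics/topz.png

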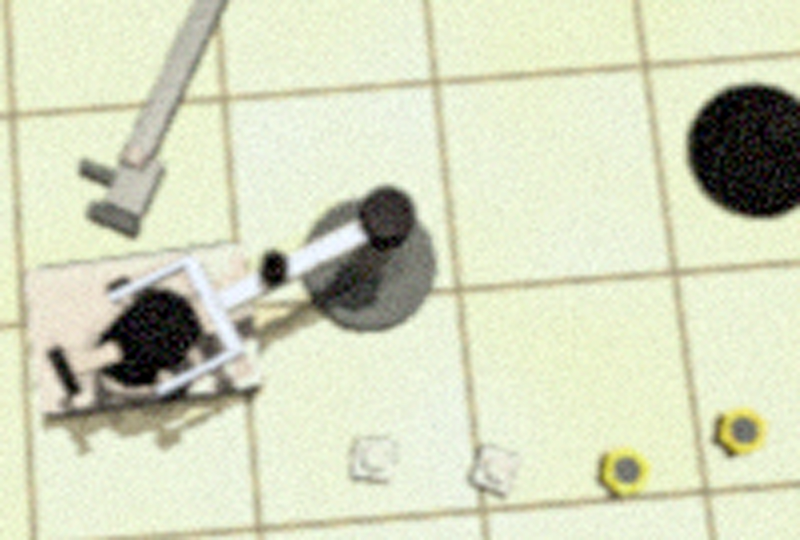

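The hubs, nuts, knob (z .217), lamp hub (z .193) and valve all sit at the heights given. The knob-to-axis distance comes out at 0.090, as it should. Next I'll refine the tin, tilt and piece yaws, and plan the first approach.

```bash
cat >> h.py <<'E'
# psi: world angle of tool x, tool pointing down
def rows(x,y,z,psi):
    p,r,s=tool(); M=r.as_matrix(); d=M.T@(np.array([x,y,z])-p)*100
    T=np.array([[np.cos(psi),np.sin(psi),0],[np.sin(psi),-np.cos(psi),0],[0,0,-1]]).T
    T=np.array([[np.cos(psi),np.sin(psi),0],[np.sin(psi),-np.cos(psi),0],[0,0,-1]])
    rv=R.from_matrix(M.T@T).as_rotvec()
    print('tr',np.round(d,1).tolist(),'rot',np.round(rv,2).tolist())
def psi():
    p,r,s=tool(); M=r.as_matrix(); return np.arctan2(M[1,0],M[0,0])
def rect(P): # in mm
    return cv2.minAreaRect((P[:,:2]*1000).astype(np.float32))
def pieces(f,w):
    z=w[...,2]; hsv=cv2.cvtColor(f['pixels'],cv2.COLOR_BGR2HSV)
    m=((w[...,0]>.3)&(w[...,0]<.55)&(w[...,1]>-.5)&(w[...,1]<.03)&(z>.008)&(z<.04)).astype(np.uint8)
    k,l,st,c=cv2.connectedComponentsWithStats(m)
    for i in range(1,k):
        if 60<st[i,4]<200:
            q=w[l==i]; t=q[q[:,2]>.012]; print('piece px',np.round(c[i]),'mid',np.round((np.percentile(t,3,0)+np.percentile(t,97,0))/2,3),'rect',rect(t),'sat',np.median(hsv[l==i][:,1]))
E
python3 - <<'E'
from h import *
for n in ['top','side']:
    f=dict(np.load(f'{n}0.npz')); w=cloud(f); z=w[...,2]; print(n)
    pieces(f,w)
    m=(w[...,0]>.49)&(w[...,0]<.66)&(w[...,1]>.02)&(w[...,1]<.23)&(z>.046)&(z<.06)
    print('tin',rect(w[m]), 'bar',)
    m=(w[...,0]>.5)&(w[...,0]<.56)&(w[...,1]>.09)&(w[...,1]<.16)&(z>.07)&(z<.085); 
    if m.sum()>3: print('lidbar',rect(w[m]),w[m].mean(0))
    m=(abs(w[...,0]-.577)<.02)&(abs(w[...,1]-.025)<.02)&(z>.212)&(z<.222); print('knob',w[m].mean(0),rect(w[m]))
    m=(abs(w[...,0]-.61)<.035)&(abs(w[...,1]+.057)<.035)&(z>.189)&(z<.198); print('axis',w[m].mean(0),rect(w[m]))
    m=(abs(w[...,0]-.653)<.03)&(abs(w[...,1]-.337)<.03)&(z>.062)&(z<.074); print('valve',w[m].mean(0),rect(w[m]))
    # tilt bar: dark pixels beyond head
    m=(f['pixels'].max(-1)<45)&(w[...,1]>.15)&(w[...,1]<.22)&(z>.15)&(z<.27); print('tiltbar',m.sum(),w[m].mean(0) if m.any() else 0,rect(w[m]) if m.any() else 0)
rows(.577,.026,.30,-1.17)
E
```

```text
top
piece px [380. 237.] mid [ 0.453 -0.338  0.02 ] rect ((453.6572265625, -338.16119384765625), (33.033687591552734, 39.054264068603516), 13.399974822998047) sat 116.0
piece px [287. 244.] mid [ 0.456 -0.046  0.022] rect ((455.746337890625, -46.302825927734375), (28.817867279052734, 31.852231979370117), 84.28773498535156) sat 20.0
piece px [318. 247.] mid [ 0.439 -0.141  0.021] rect ((439.05328369140625, -141.690673828125), (31.77610969543457, 32.264625549316406), 63.24733352661133) sat 20.5
piece px [350. 247.] mid [ 0.43  -0.242  0.02 ] rect ((428.7934265136719, -241.186279296875), (35.74159622192383, 34.445655822753906), 84.71937561035156) sat 112.0
tin ((569.2346801757812, 125.84021759033203), (116.59123992919922, 173.7069091796875), 3.292146921157837) bar
knob [0.57808928 0.02455109 0.21639994] ((578.2193603515625, 23.9732666015625), (16.376537322998047, 18.84775733947754), 85.1978988647461)
axis [ 0.61226132 -0.05823693  0.19222327] ((613.0589599609375, -57.865386962890625), (36.059696197509766, 37.38792037963867), 57.404335021972656)
valve [0.65226228 0.33691449 0.06501827] (
[... 1079 characters left out ...]
18, 37.65949630737305), 3.354907512664795) [0.5333409  0.12517901 0.07807928]
knob [0.57853696 0.02642904 0.2173453 ] ((578.6744995117188, 25.844593048095703), (16.876344680786133, 16.887845993041992), 14.062707901000977)
axis [ 0.61297015 -0.05719289  0.1934952 ] ((613.3760986328125, -58.32225799560547), (34.797462463378906, 38.92973709106445), 33.95935821533203)
valve [0.6536264  0.33801166 0.06598153] ((654.5291137695312, 337.36553955078125), (41.56069564819336, 40.236663818359375), 65.86897277832031)
tiltbar 62 [0.51643548 0.17161677 0.20528023] ((517.011962890625, 169.10374450683594), (30.201499938964844, 27.32109832763672), 75.93421936035156)
tr [55.5, -46.5, -5.5] rot [-0.0, 0.0, 1.5]
```

Request:
send_rows --steps '[{"translation": [55.5, -46.5, -5.5], "delta_rot": [0, 0, 1.5], "jaw": 3.4}, {"translation": [55.5, -46.5, -5.5], "delta_rot": [0, 0, 1.5], "jaw": 3.4}, {"translation": [55.5, -46.5, -5.5], "delta_rot": [0, 0, 1.5], "jaw": 3.4}, {"translation": [55.5, -46.5, -5.5], "delta_rot": [0, 0, 1.5], "jaw": 3.4}, {"translation": [55.5, -46.5, -5.5], "delta_rot": [0, 0, 1.5], "jaw": 3.4}, {"translation": [55.5, -46.5, -5.5], "delta_rot": [0, 0, 1.5], "jaw": 3.4}, {"translation": [55.5, -46.5, -5.5], "delta_rot": [0, 0, 1.5], "jaw": 3.4}, {"translation": [55.5, -46.5, -5.5], "delta_rot": [0, 0, 1.5], "jaw": 3.4}]'

```text
time: 0.9
tool_pos: [0.3973, -0.2691, 0.2737]
tool_rot: [-0.0, 0.919, -0.395, -0.0]
contact_force: [-0.2, -0.8, -0.4]
gripper_width: 0.398
grasp_force: 0.0
```

```bash
python3 -c "
from h import *
rows(.578,.0255,.30,-1.177); print(tool()[0],psi(),state()['joint_pos'])"
```

```text
tr [-9.0, -33.4, -2.6] rot [-0.0, 0.0, 0.36]
[ 0.39731746 -0.26907996  0.27370712] -0.8123082435948186 [-7.50598802e-01 -3.20830397e-01  1.90432270e+00  1.05710972e-04
  1.55842013e+00  1.63250446e+00]
```

Request:
send_rows --steps '[{"translation": [-9.0, -33.4, -2.6], "delta_rot": [0, 0, 0.36], "jaw": 3.4}, {"translation": [-9.0, -33.4, -2.6], "delta_rot": [0, 0, 0.36], "jaw": 3.4}, {"translation": [-9.0, -33.4, -2.6], "delta_rot": [0, 0, 0.36], "jaw": 3.4}, {"translation": [-9.0, -33.4, -2.6], "delta_rot": [0, 0, 0.36], "jaw": 3.4}, {"translation": [-9.0, -33.4, -2.6], "delta_rot": [0, 0, 0.36], "jaw": 3.4}, {"translation": [-9.0, -33.4, -2.6], "delta_rot": [0, 0, 0.36], "jaw": 3.4}, {"translation": [-9.0, -33.4, -2.6], "delta_rot": [0, 0, 0.36], "jaw": 3.4}, {"translation": [-9.0, -33.4, -2.6], "delta_rot": [0, 0, 0.36], "jaw": 3.4}]'

```text
time: 1.7
tool_pos: [0.577, 0.0291, 0.2996]
tool_rot: [-0.0, 0.836, -0.549, -0.0]
contact_force: [-0.3, -0.3, 0.1]
gripper_width: 0.398
grasp_force: 0.0
```

Request:
send_rows --steps '[{"translation": [0, 0, 0], "delta_rot": [0, 0, 0], "jaw": 3.4}, {"translation": [0, 0, 0], "delta_rot": [0, 0, 0], "jaw": 3.4}, {"translation": [0, 0, 2], "delta_rot": [0, 0, 0], "jaw": 3.4}, {"translation": [0, 0, 4.5], "delta_rot": [0, 0, 0], "jaw": 3.4}, {"translation": [0, 0, 7], "delta_rot": [0, 0, 0], "jaw": 3.4}, {"translation": [0, 0, 9], "delta_rot": [0, 0, 0], "jaw": 3.4}, {"translation": [0, 0, 10.3], "delta_rot": [0, 0, 0], "jaw": 3.4}, {"translation": [0, 0, 10.3], "delta_rot": [0, 0, 0], "jaw": 3.4}]'

```text
time: 2.5
tool_pos: [0.574, 0.0239, 0.1945]
tool_rot: [0.001, 0.834, -0.552, -0.002]
contact_force: [-0.7, 0.4, -0.2]
gripper_width: 0.401
grasp_force: 0.0
```

```bash
cat >> h.py <<'E'
def arc(A,rad,s0,s1,n,z,off=-np.pi/2):
    # rows for tool following swivel circle, in current tool frame
    p,r,s=tool(); M=r.as_matrix()
    for k in range(1,n+1):
        a=s0+(s1-s0)*k/n
        q=np.array([A[0]-rad*np.sin(a),A[1]+rad*np.cos(a),z]); 
        print(k,np.round(M.T@(q-p)*100,1).tolist(),'rz',round(-(a+off-psi()),2))
E
python3 -c "
from h import *
p,r,s=tool(); print(p,psi(),s['contact_force'])
print(np.hypot(p[0]-.6127,p[1]+.058), np.arctan2(.6127-p[0],p[1]+.058))
arc((.6127,-.058),.0905,.394,1.354,8,p[2])"
```

```text
[0.57404388 0.0238667  0.19451592] -1.1687313661175183 [-0.65030224  0.38727471 -0.17642573]
0.09053425684073926 0.4411479638602483
1 [0.1, 0.7, 0.0] rz -0.11
2 [0.2, 1.7, 0.0] rz -0.23
3 [0.6, 2.8, 0.0] rz -0.35
4 [1.0, 3.8, 0.0] rz -0.47
5 [1.5, 4.7, 0.0] rz -0.59
6 [2.2, 5.6, 0.0] rz -0.71
7 [3.0, 6.3, 0.0] rz -0.83
8 [3.8, 7.0, 0.0] rz -0.95
```

Request:
send_rows --steps '[{"translation": [0.1, 0.7, 0], "delta_rot": [0, 0, -0.11], "jaw": 2.3}, {"translation": [0.2, 1.7, 0], "delta_rot": [0, 0, -0.23], "jaw": 2.3}, {"translation": [0.6, 2.8, 0], "delta_rot": [0, 0, -0.35], "jaw": 2.3}, {"translation": [1.0, 3.8, 0], "delta_rot": [0, 0, -0.47], "jaw": 2.3}, {"translation": [1.5, 4.7, 0], "delta_rot": [0, 0, -0.59], "jaw": 2.3}, {"translation": [2.2, 5.6, 0], "delta_rot": [0, 0, -0.71], "jaw": 2.3}, {"translation": [3.0, 6.3, 0], "delta_rot": [0, 0, -0.83], "jaw": 2.3}, {"translation": [3.8, 7.0, 0], "delta_rot": [0, 0, -0.95], "jaw": 2.3}]'

```text
time: 3.3
tool_pos: [0.5262, -0.0369, 0.1984]
tool_rot: [-0.001, 0.994, -0.106, 0.0]
contact_force: [-0.7, 4.3, 0.1]
gripper_width: 0.269
grasp_force: 2.1
```

```bash
python3 -c "
from h import *
p,r,s=tool(); print(p,psi(),s['contact_force'],s['joint_pos'])
a=np.arctan2(.6127-p[0],p[1]+.058);print(np.hypot(p[0]-.6127,p[1]+.058),a )
arc((.6127,-.058),.0905,a,a+.96,8,p[2])"
```

```text
[ 0.52619241 -0.03693072  0.19841924] -0.21198068579112264 [-0.71631984  4.34803074  0.09642494] [-0.21271037 -0.14950927  1.88726465  0.00300271  1.40335621  1.56956621]
0.08903638025724603 1.33189355435806
1 [-0.1, 1.1, -0.0] rz -0.09
2 [0.1, 2.2, -0.0] rz -0.21
3 [0.3, 3.2, -0.0] rz -0.33
4 [0.8, 4.2, -0.0] rz -0.45
5 [1.3, 5.1, -0.0] rz -0.57
6 [1.9, 6.0, -0.0] rz -0.69
7 [2.7, 6.8, -0.0] rz -0.81
8 [3.5, 7.5, -0.0] rz -0.93
```

Request:
send_rows --steps '[{"translation": [0, 1.1, 0.2], "delta_rot": [0, 0, -0.09], "jaw": 2.3}, {"translation": [0.1, 2.2, 0.2], "delta_rot": [0, 0, -0.21], "jaw": 2.3}, {"translation": [0.3, 3.2, 0.2], "delta_rot": [0, 0, -0.33], "jaw": 2.3}, {"translation": [0.8, 4.2, 0.2], "delta_rot": [0, 0, -0.45], "jaw": 2.3}, {"translation": [1.3, 5.1, 0.2], "delta_rot": [0, 0, -0.57], "jaw": 2.3}, {"translation": [1.9, 6.0, 0.2], "delta_rot": [0, 0, -0.69], "jaw": 2.3}, {"translation": [2.7, 6.8, 0.2], "delta_rot": [0, 0, -0.81], "jaw": 2.3}, {"translation": [3.5, 7.5, 0.2], "delta_rot": [0, 0, -0.93], "jaw": 2.3}]'

```text
time: 4.1
tool_pos: [0.5449, -0.1184, 0.1971]
tool_rot: [-0.0, 0.936, 0.351, 0.001]
contact_force: [-0.1, 5.1, 2.0]
gripper_width: 0.268
grasp_force: 1.8
```

```bash
python3 -c "
from h import *
p,r,s=tool(); print(p,psi(),s['contact_force'],s['joint_pos'])
a=np.arctan2(.6127-p[0],p[1]+.058);print(np.hypot(p[0]-.6127,p[1]+.058),a )
arc((.6127,-.058),.0905,a,3.0,6,p[2])"
```

```text
[ 0.54486647 -0.11838445  0.19705468] 0.7173944736878667 [-0.12636011  5.05016747  2.00307558] [-0.34836435 -0.07425215  1.82046682  0.00199995  1.39408725  0.50468741]
0.09081668242597433 2.298162687219299
1 [0.1, 1.1, 0.0] rz -0.13
2 [0.3, 2.1, 0.0] rz -0.24
3 [0.6, 3.1, 0.0] rz -0.36
4 [1.0, 4.1, 0.0] rz -0.48
5 [1.6, 5.0, 0.0] rz -0.59
6 [2.2, 5.8, 0.0] rz -0.71
```

Request:
send_rows --steps '[{"translation": [0.1, 1.1, 0], "delta_rot": [0, 0, -0.13], "jaw": 2.3}, {"translation": [0.3, 2.1, 0], "delta_rot": [0, 0, -0.24], "jaw": 2.3}, {"translation": [0.6, 3.1, 0], "delta_rot": [0, 0, -0.36], "jaw": 2.3}, {"translation": [1.0, 4.1, 0], "delta_rot": [0, 0, -0.48], "jaw": 2.3}, {"translation": [1.6, 5.0, 0], "delta_rot": [0, 0, -0.59], "jaw": 2.3}, {"translation": [2.2, 5.8, 0], "delta_rot": [0, 0, -0.71], "jaw": 2.3}, {"translation": [2.2, 5.8, 0], "delta_rot": [0, 0, -0.71], "jaw": 3.2}, {"translation": [2.2, 5.8, 0], "delta_rot": [0, 0, -0.71], "jaw": 3.2}]'

```text
time: 4.9
tool_pos: [0.5992, -0.1482, 0.1961]
tool_rot: [0.001, 0.758, 0.652, 0.0]
contact_force: [0.3, -1.0, -0.5]
gripper_width: 0.374
grasp_force: 0.0
```

Request:
send_rows --steps '[{"translation": [0, 0, 0], "delta_rot": [0, 0, 0], "jaw": 3.2}, {"translation": [0, 0, -3], "delta_rot": [0, 0, 0], "jaw": 3.2}, {"translation": [0, 0, -6], "delta_rot": [0, 0, 0], "jaw": 3.2}, {"translation": [0, 0, -10], "delta_rot": [0, 0, 0], "jaw": 3.2}, {"translation": [0, 0, -10], "delta_rot": [0, 0, 0], "jaw": 3.2}, {"translation": [0, 0, -10], "delta_rot": [0, 0, 0], "jaw": 3.2}, {"translation": [0, 0, -10], "delta_rot": [0, 0, 0], "jaw": 3.2}, {"translation": [0, 0, -10], "delta_rot": [0, 0, 0], "jaw": 3.2}]'

```text
time: 5.7
tool_pos: [0.5981, -0.1473, 0.2928]
tool_rot: [-0.001, 0.757, 0.653, -0.001]
contact_force: [-0.3, 0.3, -0.5]
gripper_width: 0.373
grasp_force: 0.0
```

```bash
python3 -c "
from h import *
p,r,s=tool(); print(p,psi(),s['contact_force'],s['joint_pos'])
rows(.534,.125,.16,.055); rows(.534,.125,.16,.055-1.571)
for n in ['top','side']:
    f=cam(n);cv2.imwrite(f'pics/{n}1.png',f['pixels'])
    w=cloud(f);z=w[...,2];pieces(f,w)
    if n=='top': crop(f,140,120,260,170,3,'pics/t1.png')
    m=(w[...,0]>.5)&(w[...,0]<.56)&(w[...,1]>.09)&(w[...,1]<.16)&(z>.07)&(z<.085)
    print('lidbar',rect(w[m]),w[m].mean(0))
    m=(w[...,0]>.49)&(w[...,0]<.66)&(w[...,1]>.02)&(w[...,1]<.23)&(z>.046)&(z<.06)
    print('tin',rect(w[m]))
"
```

```text
[ 0.59814557 -0.14734478  0.29280288] 1.4228821790679218 [-0.31606892  0.30808652 -0.49240371] [-3.62260243e-01  9.99497856e-03  1.57783979e+00 -2.19152148e-05
  1.55714994e+00 -2.14346921e-01]
tr [26.0, -10.3, 13.3] rot [-0.0, 0.0, 1.37]
tr [26.0, -10.3, 13.3] rot [-0.0, 0.0, 2.94]
piece px [379. 237.] mid [ 0.454 -0.338  0.02 ] rect ((453.6524658203125, -338.1820373535156), (33.060447692871094, 36.667396545410156), 13.418113708496094) sat 111.5
piece px [287. 244.] mid [ 0.455 -0.046  0.022] rect ((455.65142822265625, -46.220191955566406), (28.82977867126465, 31.44000244140625), 84.69279479980469) sat 23.0
lidbar ((532.6409912109375, 124.37953186035156), (9.006662368774414, 34.2105712890625), 2.243511199951172) [0.53281241 0.12437687 0.0770978 ]
tin ((569.343505859375, 126.01628112792969), (116.64575958251953, 173.81405639648438), 3.0045509338378906)
piece px [360. 160.] mid [ 0.455 -0.338  0.02 ] rect ((455.3355407714844, -338.68804931640625), (33.11236572265625, 39.00836181640625), 12.244709968566895) sat 109.5
piece px [354. 181.] mid [ 0.431 -0.241  0.02 ] rect ((431.9083251953125, -242.82821655273438), (35.1851806640625, 36.337425231933594), 77.664306640625) sat 114.5
piece px [338. 199.] mid [ 0.44  -0.139  0.022] rect ((440.0292053222656, -141.32635498046875), (32.95524978637695, 32.62570571899414), 61.68696212768555) sat 36.0
piece px [318. 217.] mid [ 0.456 -0.045  0.022] rect ((456.0088195800781, -45.83610534667969), (30.567691802978516, 33.08129119873047), 84.72028350830078) sat 32.5
lidbar ((534.2059936523438, 123.45066833496094), (35.81980895996094, 11.333381652832031), 88.65606689453125) [0.53352071 0.12452967 0.07784794]
tin ((570.764404296875, 124.69725036621094), (117.78937530517578, 177.04739379882812), 2.9174516201019287)
```

View pics/t1.png

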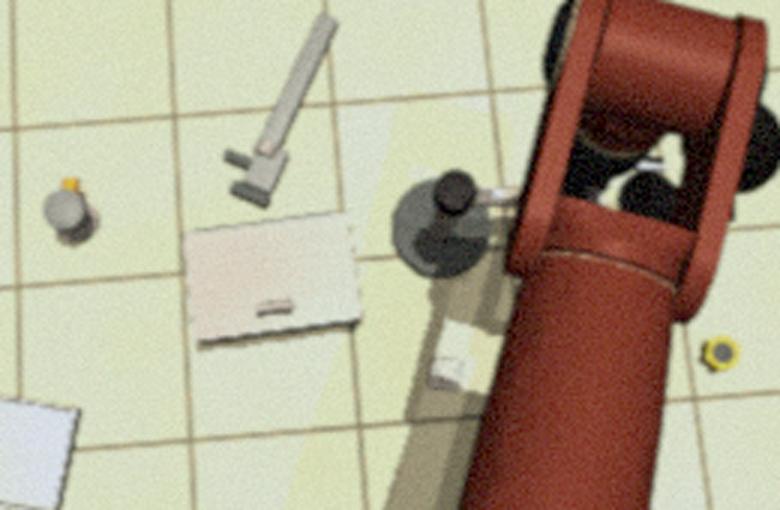

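The lamp arm is clear of the tin, and the lid and its bar at crop (275,307) are exposed. Next I'll move over the lid bar.

```bash
python3 -c "
from h import *
rows(.533,.1245,.18,1.62)"
```

```text
tr [25.9, -10.4, 11.4] rot [-0.0, -0.0, -0.2]
```

Request:
send_rows --steps '[{"translation": [5, -2, 0], "delta_rot": [0, 0, -0.1], "jaw": 3}, {"translation": [10, -4, 0], "delta_rot": [0, 0, -0.2], "jaw": 3}, {"translation": [15, -6, 2], "delta_rot": [0, 0, -0.2], "jaw": 3}, {"translation": [20, -8, 5], "delta_rot": [0, 0, -0.2], "jaw": 3}, {"translation": [24, -9.5, 8.5], "delta_rot": [0, 0, -0.2], "jaw": 3}, {"translation": [25.9, -10.4, 11.4], "delta_rot": [0, 0, -0.2], "jaw": 3}, {"translation": [25.9, -10.4, 11.4], "delta_rot": [0, 0, -0.2], "jaw": 3}, {"translation": [25.9, -10.4, 11.4], "delta_rot": [0, 0, -0.2], "jaw": 3}]'

```text
time: 6.6
tool_pos: [0.5321, 0.1247, 0.1779]
tool_rot: [-0.002, 0.687, 0.726, -0.002]
contact_force: [-0.4, 0.1, 0.0]
gripper_width: 0.352
grasp_force: 0.0
```

```bash
python3 -c "
from h import *
print(tool()[0],psi());rows(.533,.1245,.074,1.62)"
```

```text
[0.53209593 0.12469891 0.17789792] 1.6257282556907668
tr [-0.0, 0.1, 10.4] rot [-0.01, 0.0, 0.01]
```

Request:
send_rows --steps '[{"translation": [0, 0.1, 3], "delta_rot": [0, 0, 0], "jaw": 3}, {"translation": [0, 0.1, 6], "delta_rot": [0, 0, 0], "jaw": 3}, {"translation": [0, 0.1, 8.5], "delta_rot": [0, 0, 0], "jaw": 3}, {"translation": [0, 0.1, 9.8], "delta_rot": [0, 0, 0], "jaw": 3}, {"translation": [0, 0.1, 10.4], "delta_rot": [0, 0, 0], "jaw": 3}, {"translation": [0, 0.1, 10.4], "delta_rot": [0, 0, 0], "jaw": 0.6}, {"translation": [0, 0.1, 10.4], "delta_rot": [0, 0, 0], "jaw": 0.6}, {"translation": [0, 0.1, 10.4], "delta_rot": [0, 0, 0], "jaw": 0.6}]'

```text
time: 7.4
tool_pos: [0.5321, 0.1231, 0.0775]
tool_rot: [-0.003, 0.688, 0.726, -0.004]
contact_force: [-14.0, -3.1, 6.4]
gripper_width: 0.087
grasp_force: 58.6
```

```bash
python3 -c "
from h import *
p,r,s=tool();M=r.as_matrix();print(p,psi(),s['grasp_force'],s['gripper_width'],s['contact_force'])
# bar relative to hinge along (ux), follow rotation th; tool pitch phi
u=np.array([np.cos(.053),np.sin(.053),0]);
for th in np.radians([8,16,24,32,40,48,55,62]):
    x=-.09*np.cos(th)+.024*np.sin(th); z=.09*np.sin(th)+.024*np.cos(th)
    d=u*(x+.09)+np.array([0,0,z-.024]); print(np.round(M.T@d*100,1).tolist(),round(th*.6,2))
"
```

```text
[0.53208572 0.12307205 0.07749716] 1.6235864393198207 58.64737808704376 0.08691802468493481 [-14.02022343  -3.0758552    6.3699256 ]
[-0.0, 0.4, -1.2] 0.08
[-0.0, 1.0, -2.4] 0.17
[-0.0, 1.7, -3.5] 0.25
[-0.0, 2.6, -4.4] 0.34
[-0.0, 3.6, -5.3] 0.42
[-0.0, 4.7, -5.9] 0.5
[-0.0, 5.7, -6.4] 0.58
[-0.0, 6.8, -6.7] 0.65
```

Request:
send_rows --steps '[{"translation": [0, 0.4, -1.2], "delta_rot": [0.08, 0, 0], "jaw": 0.6}, {"translation": [0, 1.0, -2.4], "delta_rot": [0.17, 0, 0], "jaw": 0.6}, {"translation": [0, 1.7, -3.5], "delta_rot": [0.25, 0, 0], "jaw": 0.6}, {"translation": [0, 2.6, -4.4], "delta_rot": [0.34, 0, 0], "jaw": 0.6}, {"translation": [0, 3.6, -5.3], "delta_rot": [0.42, 0, 0], "jaw": 0.6}, {"translation": [0, 4.7, -5.9], "delta_rot": [0.5, 0, 0], "jaw": 0.6}, {"translation": [0, 5.7, -6.4], "delta_rot": [0.58, 0, 0], "jaw": 0.6}, {"translation": [0, 6.8, -6.7], "delta_rot": [0.65, 0, 0], "jaw": 0.6}]'

```text
time: 8.2
tool_pos: [0.5998, 0.1268, 0.1444]
tool_rot: [-0.225, 0.65, 0.685, -0.238]
contact_force: [-14.7, -2.5, -2.5]
gripper_width: 0.084
grasp_force: 93.9
```

```bash
python3 -c "
from h import *
p,r,s=tool();M=r.as_matrix();print(p,s['grasp_force'],s['gripper_width'],s['contact_force'],s['joint_pos']);print(M)
f=cam('side');crop(f,140,120,220,170,3,'pics/s2.png')
"
```

```text
[0.59975656 0.12678443 0.14438899] 93.90856325626373 0.08384172348340968 [-14.73995783  -2.52375428  -2.49335116] [0.08002484 0.51586307 1.3267236  0.01728022 1.96575815 0.02864492]
[[-0.05285245  0.78463902 -0.61769591]
 [ 0.99860176  0.04086357 -0.03353656]
 [-0.00107283 -0.61860471 -0.78570164]]
```

View pics/s2.png

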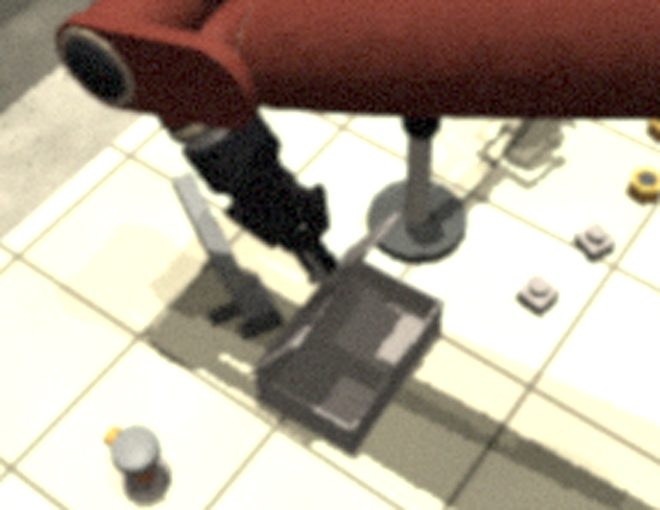

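```bash
python3 -c "
from h import *
p,r,s=tool();M=r.as_matrix()
u=np.array([np.cos(.053),np.sin(.053),0]); g=lambda t:(-.09*np.cos(t)+.024*np.sin(t),.09*np.sin(t)+.024*np.cos(t))
t0=np.radians(62)
for th in np.radians([67,72,77,82,87,92,97,100]):
    a=g(th);b=g(t0); d=u*(a[0]-b[0])+np.array([0,0,a[1]-b[1]]); print(np.round(M.T@d*100,1).tolist(),round((th-t0)*.7,2))
"
```

```text
[0.0, 0.5, -0.6] 0.06
[0.0, 1.1, -1.2] 0.12
[0.0, 1.7, -1.7] 0.18
[0.0, 2.4, -2.1] 0.24
[0.0, 3.1, -2.5] 0.31
[0.0, 3.9, -2.9] 0.37
[0.0, 4.6, -3.1] 0.43
[0.0, 5.1, -3.3] 0.46
```

Request:
send_rows --steps '[{"translation": [0, 0.5, -0.6], "delta_rot": [0.06, 0, 0], "jaw": 0.6}, {"translation": [0, 1.1, -1.2], "delta_rot": [0.12, 0, 0], "jaw": 0.6}, {"translation": [0, 1.7, -1.7], "delta_rot": [0.18, 0, 0], "jaw": 0.6}, {"translation": [0, 2.4, -2.1], "delta_rot": [0.24, 0, 0], "jaw": 0.6}, {"translation": [0, 3.1, -2.5], "delta_rot": [0.31, 0, 0], "jaw": 0.6}, {"translation": [0, 3.9, -2.9], "delta_rot": [0.37, 0, 0], "jaw": 0.6}, {"translation": [0, 4.6, -3.1], "delta_rot": [0.43, 0, 0], "jaw": 0.6}, {"translation": [0, 5.1, -3.3], "delta_rot": [0.46, 0, 0], "jaw": 0.6}]'

```text
time: 9.05
tool_pos: [0.6634, 0.1303, 0.1416]
tool_rot: [-0.365, 0.584, 0.615, -0.385]
contact_force: [-10.5, -1.3, 1.9]
gripper_width: 0.09
grasp_force: 80.3
```

Request:
send_rows --steps '[{"translation": [0, 0, 0], "delta_rot": [0, 0, 0], "jaw": 3}, {"translation": [0, 0, 0], "delta_rot": [0, 0, 0], "jaw": 3}, {"translation": [0, 0, 0], "delta_rot": [0, 0, 0], "jaw": 3}, {"translation": [0, 0, -2], "delta_rot": [0, 0, 0], "jaw": 3}, {"translation": [0, 0, -4], "delta_rot": [0, 0, 0], "jaw": 3}, {"translation": [0, 0, -6], "delta_rot": [0, 0, 0], "jaw": 3}, {"translation": [0, 0, -8], "delta_rot": [0, 0, 0], "jaw": 3}, {"translation": [0, 0, -8], "delta_rot": [0, 0, 0], "jaw": 3}]'

```text
time: 9.85
tool_pos: [0.7366, 0.1342, 0.1764]
tool_rot: [-0.361, 0.586, 0.617, -0.381]
contact_force: [0.5, 0.0, 0.2]
gripper_width: 0.351
grasp_force: 0.0
```

```bash
python3 -c "
from h import *
p,r,s=tool();M=r.as_matrix();print(p,s['contact_force'],s['joint_pos']);print(M)
f=cam('side');w=cloud(f);z=w[...,2];pieces(f,w)
m=(w[...,0]>.56)&(w[...,0]<.70)&(w[...,1]>.03)&(w[...,1]<.06)&(z>.06)&(z<.19)
print(np.round(w[m][::8],3))
"
```

```text
[0.73657192 0.13423575 0.17637308] [0.45405436 0.01105323 0.2126645 ] [0.07402048 1.09788979 0.54042213 0.03849027 2.60799436 0.04298516]
[[-5.20884562e-02  4.48405027e-01 -8.92311450e-01]
 [ 9.98642475e-01  2.33854606e-02 -4.65438235e-02]
 [-3.37017929e-06 -8.93524511e-01 -4.49014419e-01]]
[[0.644 0.044 0.162]
 [0.641 0.053 0.159]
 [0.641 0.053 0.15 ]
 [0.64  0.055 0.144]
 [0.639 0.052 0.133]
 [0.637 0.055 0.129]
 [0.638 0.054 0.117]
 [0.636 0.056 0.111]
 [0.636 0.058 0.103]
 [0.635 0.055 0.092]
 [0.633 0.057 0.086]
 [0.632 0.059 0.078]
 [0.63  0.057 0.062]]
```

```bash
python3 -c "
from h import *
rows(.737,.134,.30,1.6);rows(.60,.05,.34,1.6)
"
```

```text
tr [-0.0, -11.1, -5.7] rot [-1.11, 0.01, 0.02]
tr [-7.7, -21.0, 5.2] rot [-1.11, 0.01, 0.02]
```

Request:
send_rows --steps '[{"translation": [0, -4, -2], "delta_rot": [-0.1, 0, 0], "jaw": 5.5}, {"translation": [0, -8, -4], "delta_rot": [-0.25, 0, 0], "jaw": 5.5}, {"translation": [0, -11, -5.7], "delta_rot": [-0.4, 0, 0], "jaw": 5.5}, {"translation": [-2, -14, -3], "delta_rot": [-0.55, 0, 0], "jaw": 5.5}, {"translation": [-4, -17, 0], "delta_rot": [-0.7, 0, 0], "jaw": 5.5}, {"translation": [-7, -19.5, 3], "delta_rot": [-0.85, 0, 0], "jaw": 5.5}, {"translation": [-7.7, -21, 5.2], "delta_rot": [-1.0, 0, 0], "jaw": 5.5}, {"translation": [-7.7, -21, 5.2], "delta_rot": [-1.11, 0.01, 0.02], "jaw": 5.5}]'

```text
time: 10.7
tool_pos: [0.5956, 0.0488, 0.3412]
tool_rot: [-0.004, 0.696, 0.718, -0.006]
contact_force: [0.6, -0.4, 0.3]
gripper_width: 0.649
grasp_force: 0.0
```

```bash
cat >> h.py <<'E'
def hexyaw(P,per=60):
    Q=P[:,:2]-P[:,:2].mean(0); best=[]
    for a in np.arange(0,per,1.):
        tot=0
        for k in range(0,180,per):
            d=np.radians(a+k); q=Q@[np.cos(d),np.sin(d)]; tot+=np.percentile(q,98)-np.percentile(q,2)
        best.append(tot)
    b=cv2.GaussianBlur(np.tile(np.array(best,np.float32),3)[None],(9,1),2)[0][per:2*per]
    return int(np.argmin(b)),b.min(),b.max()
def find():
    W=[];
    for n in ['top','side']:
        f=cam(n); w=cloud(f); z=w[...,2]
        m=((w[...,0]>.3)&(w[...,0]<.56)&(w[...,1]>-.5)&(w[...,1]<.02)&(z>.008)&(z<.036)).astype(np.uint8)
        k,l,st,c=cv2.connectedComponentsWithStats(m)
        hsv=cv2.cvtColor(f['pixels'],cv2.COLOR_BGR2HSV)
        for i in range(1,k):
            if 60<st[i,4]<200:
                q=w[l==i]; q=q[(q[:,2]>.012)]; sat=np.median(hsv[l==i][:,1]); per=60 if sat>70 else 90
                mid=(np.percentile(q,3,0)+np.percentile(q,97,0))/2
                a=hexyaw(q,per); print(n,'nut' if per==60 else 'hub',np.round(mid[:2],4),'yaw',a)
E
python3 -c "
from h import *
find(); print(tool()[0],psi(),tool()[1].as_matrix()[2,2])
rows(.456,-.046,.12,1.475)
"
```

```text
top nut [ 0.4535 -0.3377] yaw (57, np.float32(0.09592191), np.float32(0.097878374))
top hub [ 0.455  -0.0478] yaw (84, np.float32(0.05688715), np.float32(0.06542048))
top hub [ 0.4389 -0.1414] yaw (62, np.float32(0.06094052), np.float32(0.07111797))
top nut [ 0.4298 -0.2419] yaw (55, np.float32(0.096784696), np.float32(0.09823276))
side nut [ 0.4548 -0.3378] yaw (8, np.float32(0.100237966), np.float32(0.10530339))
side nut [ 0.4304 -0.2412] yaw (13, np.float32(0.09842262), np.float32(0.10046442))
side hub [ 0.4411 -0.1385] yaw (62, np.float32(0.061985802), np.float32(0.06885534))
side hub [ 0.4565 -0.044 ] yaw (85, np.float32(0.062073972), np.float32(0.069503844))
[0.59480114 0.05003757 0.34051479] 1.6041890696976784 -0.9998207967769299
tr [-9.1, -13.8, 22.3] rot [-0.02, 0.0, 0.13]
```

Request:
send_rows --steps '[{"translation": [-3, -4.5, 1], "delta_rot": [-0.02, 0, 0.13], "jaw": 5.5}, {"translation": [-6, -8, 4], "delta_rot": [-0.02, 0, 0.13], "jaw": 5.5}, {"translation": [-9.1, -11, 8], "delta_rot": [-0.02, 0, 0.13], "jaw": 5.5}, {"translation": [-9.1, -13.8, 12], "delta_rot": [-0.02, 0, 0.13], "jaw": 5.5}, {"translation": [-9.1, -13.8, 16], "delta_rot": [-0.02, 0, 0.13], "jaw": 5.5}, {"translation": [-9.1, -13.8, 20], "delta_rot": [-0.02, 0, 0.13], "jaw": 5.5}, {"translation": [-9.1, -13.8, 22.3], "delta_rot": [-0.02, 0, 0.13], "jaw": 5.5}, {"translation": [-9.1, -13.8, 22.3], "delta_rot": [-0.02, 0, 0.13], "jaw": 5.5}]'

```text
time: 11.6
tool_pos: [0.4565, -0.0451, 0.1151]
tool_rot: [-0.004, 0.74, 0.672, -0.005]
contact_force: [-0.4, 1.0, -0.1]
gripper_width: 0.644
grasp_force: 0.0
```

```bash
python3 -c "
from h import *
print(tool()[0],psi());rows(.456,-.046,.018,1.475)
"
```

```text
[ 0.45649928 -0.04508592  0.11506817] 1.4751761256833096
tr [-0.1, 0.1, 9.7] rot [-0.01, 0.0, 0.0]
```

Request:
send_rows --steps '[{"translation": [-0.1, 0, 4], "delta_rot": [-0.01, 0, 0], "jaw": 5.5}, {"translation": [-0.1, 0, 7.5], "delta_rot": [-0.01, 0, 0], "jaw": 5.5}, {"translation": [-0.1, 0, 9.3], "delta_rot": [-0.01, 0, 0], "jaw": 5.5}, {"translation": [-0.1, 0, 9.7], "delta_rot": [-0.01, 0, 0], "jaw": 5.5}, {"translation": [-0.1, 0, 9.7], "delta_rot": [-0.01, 0, 0], "jaw": 2.2}, {"translation": [-0.1, 0, 9.7], "delta_rot": [-0.01, 0, 0], "jaw": 2.2}, {"translation": [-0.1, 0, 9.7], "delta_rot": [-0.01, 0, 0], "jaw": 2.2}, {"translation": [-0.1, 0, 9.7], "delta_rot": [-0.01, 0, 0], "jaw": 2.2}]'

```text
time: 12.4
tool_pos: [0.4616, -0.0478, 0.0253]
tool_rot: [0.006, 0.74, 0.672, 0.003]
contact_force: [-0.1, -0.2, 5.9]
gripper_width: 0.346
grasp_force: 59.9
```

```bash
cat >> h.py <<'E'
def slot(d,z,off=-.008):  # tin: d along tin y, off along tin x
    u=np.array([np.cos(.053),np.sin(.053)]); v=np.array([-u[1],u[0]]); c=np.array([.5685,.1265])+d*v+off*u
    rows(c[0],c[1],z,1.624)
E
python3 -c "
from h import *
p,r,s=tool();print(p,psi(),s['grasp_force'],s['gripper_width'],s['contact_force']);slot(-.055,.13);slot(-.055,.025)
"
```

```text
[ 0.46159469 -0.04775814  0.02528408] 1.4748791387397657 59.94740903377533 0.3464922405046126 [-0.11411635 -0.21621021  5.85595599]
tr [12.8, 9.1, -10.4] rot [0.01, 0.0, -0.15]
tr [12.8, 9.0, 0.1] rot [0.01, 0.0, -0.15]
```

Request:
send_rows --steps '[{"translation": [0, 0, -3], "delta_rot": [0, 0, 0], "jaw": 2.2}, {"translation": [0, 0, -6], "delta_rot": [0, 0, 0], "jaw": 2.2}, {"translation": [2, 1.5, -9], "delta_rot": [0, 0, -0.05], "jaw": 2.2}, {"translation": [5, 4, -11], "delta_rot": [0, 0, -0.15], "jaw": 2.2}, {"translation": [9, 7, -11], "delta_rot": [0, 0, -0.15], "jaw": 2.2}, {"translation": [12, 9, -11], "delta_rot": [0, 0, -0.15], "jaw": 2.2}, {"translation": [12.7, 9.6, -11], "delta_rot": [0, 0, -0.15], "jaw": 2.2}, {"translation": [12.7, 9.6, -11], "delta_rot": [0, 0, -0.15], "jaw": 2.2}]'

```text
time: 13.2
tool_pos: [0.5667, 0.071, 0.1335]
tool_rot: [0.005, 0.687, 0.727, 0.001]
contact_force: [-0.2, -0.4, -0.8]
gripper_width: 0.348
grasp_force: 59.7
```

```bash
python3 -c "
from h import *
p,r,s=tool();print(p,psi(),s['grasp_force'],s['gripper_width'],s['contact_force'],r.as_matrix()[2]);slot(-.055,.03)
f=cam('side');crop(f,200,140,150,120,5,'pics/s3.png')
"
```

```text
[0.56668474 0.07101927 0.13350367] 1.6266748712490489 59.700735211372375 0.3482036740317601 [-0.20930578 -0.38342538 -0.81864774] [-0.00489419  0.0079591  -0.99995635]
tr [0.1, -0.4, 10.3] rot [0.01, 0.0, 0.0]
```

View pics/s3.png

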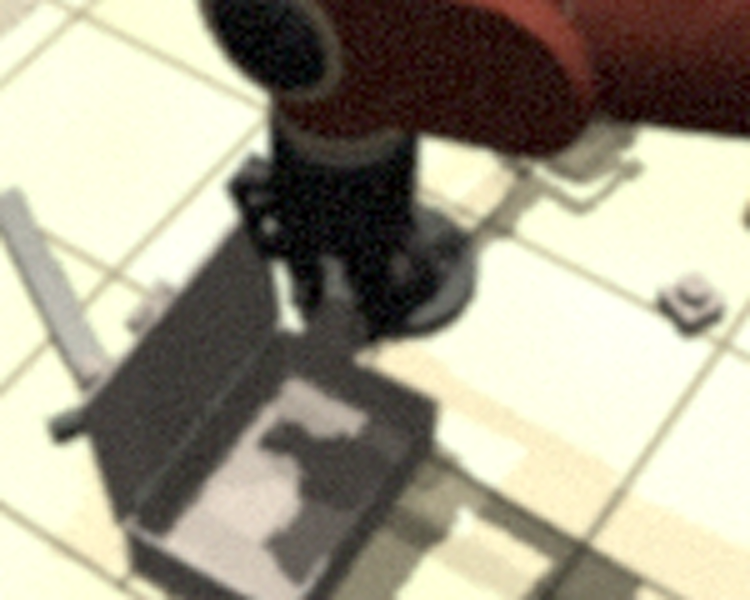

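The hub is held over the near end of the tin (crop about (330,330)), so I'll lower and release it.

Request:
send_rows --steps '[{"translation": [0.1, -0.4, 2.5], "delta_rot": [0.01, 0, 0], "jaw": 2.2}, {"translation": [0.1, -0.4, 5], "delta_rot": [0.01, 0, 0], "jaw": 2.2}, {"translation": [0.1, -0.4, 7.5], "delta_rot": [0.01, 0, 0], "jaw": 2.2}, {"translation": [0.1, -0.4, 9.5], "delta_rot": [0.01, 0, 0], "jaw": 2.2}, {"translation": [0.1, -0.4, 10.3], "delta_rot": [0.01, 0, 0], "jaw": 2.2}, {"translation": [0.1, -0.4, 10.3], "delta_rot": [0.01, 0, 0], "jaw": 2.2}, {"translation": [0.1, -0.4, 10.3], "delta_rot": [0.01, 0, 0], "jaw": 4.2}, {"translation": [0.1, -0.4, 10.3], "delta_rot": [0.01, 0, 0], "jaw": 4.2}]'

```text
time: 14.05
tool_pos: [0.5637, 0.0702, 0.0315]
tool_rot: [0.002, 0.688, 0.726, -0.002]
contact_force: [0.3, 0.8, -0.8]
gripper_width: 0.491
grasp_force: 0.0
```

Request:
send_rows --steps '[{"translation": [0, 0, 0], "delta_rot": [0, 0, 0], "jaw": 4.2}, {"translation": [0, 0, -2], "delta_rot": [0, 0, 0], "jaw": 4.2}, {"translation": [0, 0, -5], "delta_rot": [0, 0, 0], "jaw": 4.2}, {"translation": [0, 0, -9], "delta_rot": [0, 0, 0], "jaw": 4.2}, {"translation": [0, 0, -12], "delta_rot": [0, 0, 0], "jaw": 4.2}, {"translation": [0, 0, -12], "delta_rot": [0, 0, 0], "jaw": 5.5}, {"translation": [0, 0, -12], "delta_rot": [0, 0, 0], "jaw": 5.5}, {"translation": [0, 0, -12], "delta_rot": [0, 0, 0], "jaw": 5.5}]'

```text
time: 14.85
tool_pos: [0.5624, 0.0712, 0.149]
tool_rot: [0.0, 0.688, 0.726, -0.003]
contact_force: [-0.9, 0.3, 0.0]
gripper_width: 0.645
grasp_force: 0.0
```

```bash
cat >> h.py <<'E'
def tincheck():
    for n in ['top','side']:
        w=cloud(cam(n)); P=w.reshape(-1,3); u=np.array([np.cos(.053),np.sin(.053)]); v=np.array([-u[1],u[0]])
        q=P[:,:2]-[.5685,.1265]; a=q@u; b=q@v; m=(abs(a)<.048)&(abs(b)<.078)&(P[:,2]>.012)&(P[:,2]<.045)
        if m.sum():
            H,_,_=np.histogram2d(a[m],b[m],bins=[[-.05,-.025,0,.025,.05],np.arange(-.08,.081,.02)]); print(n,'tin z>12mm rows=x\n',H.astype(int),'maxz',P[m,2].max())
E
python3 -c "
from h import *
p,r,s=tool();print(p,psi(),s['grasp_force'],s['gripper_width'],s['contact_force'],r.as_matrix()[2]);tincheck();find()
rows(.440,-.140,.13,1.08)
"
```

```text
[0.5624499  0.0712323  0.14902793] 1.6248154057766948 0.0 0.6450228403866566 [-0.88835842  0.25165241  0.01790878] [-0.00451866 -0.00406809 -0.99998152]
top tin z>12mm rows=x
 [[0 0 0 0 0 0 0 0]
 [4 0 0 0 0 0 0 0]
 [0 0 0 0 0 0 0 0]
 [0 0 0 0 0 0 0 0]] maxz 0.02362685456083135
side tin z>12mm rows=x
 [[ 0  0  0  0  0  0  0  0]
 [16 63  5  0  0  0  0  0]
 [ 6 18  1  0  0  0  0  0]
 [ 0  0  0  0  0  0  0  0]] maxz 0.035757346136880634
top nut [ 0.4537 -0.338 ] yaw (58, np.float32(0.09735837), np.float32(0.09997206))
top hub [ 0.4388 -0.1414] yaw (59, np.float32(0.060800176), np.float32(0.07028459))
top nut [ 0.4298 -0.242 ] yaw (22, np.float32(0.09640591), np.float32(0.09771566))
side nut [ 0.4309 -0.2414] yaw (9, np.float32(0.098909415), np.float32(0.100754514))
side hub [ 0.4403 -0.1383] yaw (65, np.float32(0.06200893), np.float32(0.070193835))
tr [-20.4, -13.4, 2.0] rot [-0.0, 0.01, 0.54]
```

Request:
send_rows --steps '[{"translation": [-3, -5, 0], "delta_rot": [0, 0, 0.1], "jaw": 5.5}, {"translation": [-6, -8, 0], "delta_rot": [0, 0, 0.2], "jaw": 5.5}, {"translation": [-10, -10, 0], "delta_rot": [0, 0, 0.3], "jaw": 5.5}, {"translation": [-14, -12, 1], "delta_rot": [0, 0, 0.4], "jaw": 5.5}, {"translation": [-18, -13, 2], "delta_rot": [0, 0, 0.54], "jaw": 5.5}, {"translation": [-20.4, -13.4, 2], "delta_rot": [0, 0, 0.54], "jaw": 5.5}, {"translation": [-20.4, -13.4, 2], "delta_rot": [0, 0, 0.54], "jaw": 5.5}, {"translation": [-20.4, -13.4, 2], "delta_rot": [0, 0, 0.54], "jaw": 5.5}]'

```text
time: 15.85
tool_pos: [0.4404, -0.1397, 0.1312]
tool_rot: [0.001, 0.857, 0.516, -0.002]
contact_force: [-0.4, -0.1, 0.2]
gripper_width: 0.642
grasp_force: 0.0
```

```bash
python3 -c "
from h import *
print(tool()[0],psi());rows(.4395,-.1402,.02,1.08)
"
```

```text
[ 0.44035025 -0.13973183  0.13120268] 1.0835856183018309
tr [-0.0, -0.1, 11.1] rot [-0.0, 0.0, 0.0]
```

Request:
send_rows --steps '[{"translation": [0, -0.1, 4], "delta_rot": [0, 0, 0], "jaw": 5.5}, {"translation": [0, -0.1, 8], "delta_rot": [0, 0, 0], "jaw": 5.5}, {"translation": [0, -0.1, 10.5], "delta_rot": [0, 0, 0], "jaw": 5.5}, {"translation": [0, -0.1, 11.1], "delta_rot": [0, 0, 0], "jaw": 5.5}, {"translation": [0, -0.1, 11.1], "delta_rot": [0, 0, 0], "jaw": 2.2}, {"translation": [0, -0.1, 11.1], "delta_rot": [0, 0, 0], "jaw": 2.2}, {"translation": [0, -0.1, 11.1], "delta_rot": [0, 0, 0], "jaw": 2.2}, {"translation": [0, -0.1, 11.1], "delta_rot": [0, 0, 0], "jaw": 2.2}]'

```text
time: 16.65
tool_pos: [0.4407, -0.1402, 0.0221]
tool_rot: [0.003, 0.856, 0.516, -0.001]
contact_force: [-0.6, -0.0, -0.5]
gripper_width: 0.354
grasp_force: 60.8
```

Request:
send_rows --steps '[{"translation": [0, 0, 0], "delta_rot": [0, 0, 0], "jaw": 2.2}, {"translation": [0, 0, -2], "delta_rot": [0, 0, 0], "jaw": 2.2}, {"translation": [0, 0, -5], "delta_rot": [0, 0, 0], "jaw": 2.2}, {"translation": [0, 0, -8], "delta_rot": [0, 0, 0], "jaw": 2.2}, {"translation": [0, 0, -11], "delta_rot": [0, 0, 0], "jaw": 2.2}, {"translation": [0, 0, -12], "delta_rot": [0, 0, 0], "jaw": 2.2}, {"translation": [0, 0, -12], "delta_rot": [0, 0, 0], "jaw": 2.2}, {"translation": [0, 0, -12], "delta_rot": [0, 0, 0], "jaw": 2.2}]'

```text
time: 17.45
tool_pos: [0.439, -0.1389, 0.1393]
tool_rot: [0.001, 0.857, 0.516, -0.002]
contact_force: [-0.2, -0.1, -1.1]
gripper_width: 0.351
grasp_force: 60.9
```

```bash
python3 -c "
from h import *
p,r,s=tool();print(p,psi(),s['grasp_force'],s['gripper_width'],s['contact_force'],r.as_matrix()[2]);slot(-.015,.14)
"
```

```text
[ 0.43900147 -0.13894889  0.13926241] 1.0846807275312498 60.8907687664032 0.35139771660012453 [-0.16824953 -0.06410187 -1.08298667] [-4.81474118e-03 -9.35384812e-04 -9.99987972e-01]
tr [27.8, -0.9, -0.2] rot [-0.0, 0.0, -0.54]
```

Request:
send_rows --steps '[{"translation": [4, 0, 0], "delta_rot": [0, 0, -0.1], "jaw": 2.2}, {"translation": [8.5, 0, 0], "delta_rot": [0, 0, -0.2], "jaw": 2.2}, {"translation": [13, 0, 0], "delta_rot": [0, 0, -0.3], "jaw": 2.2}, {"translation": [17.5, -0.5, 0], "delta_rot": [0, 0, -0.4], "jaw": 2.2}, {"translation": [22, -0.9, 0], "delta_rot": [0, 0, -0.54], "jaw": 2.2}, {"translation": [26, -0.9, 0], "delta_rot": [0, 0, -0.54], "jaw": 2.2}, {"translation": [27.8, -0.9, 0], "delta_rot": [0, 0, -0.54], "jaw": 2.2}, {"translation": [27.8, -0.9, 0], "delta_rot": [0, 0, -0.54], "jaw": 2.2}]'

```text
time: 18.25
tool_pos: [0.5611, 0.1122, 0.1371]
tool_rot: [-0.0, 0.687, 0.727, -0.003]
contact_force: [1.0, -0.6, -1.1]
gripper_width: 0.357
grasp_force: 60.9
```

```bash
python3 -c "
from h import *
p,r,s=tool();print(p,psi(),s['grasp_force'],s['gripper_width'],s['contact_force'],r.as_matrix()[2]);slot(-.015,.029)
"
```

```text
[0.56106755 0.11223398 0.13705734] 1.6274960637138323 60.85252404212952 0.3568488492255749 [ 0.96166871 -0.58888645 -1.12385988] [-0.00467785 -0.00520825 -0.9999755 ]
tr [-0.1, 0.1, 10.8] rot [-0.01, 0.0, 0.0]
```

Request:
send_rows --steps '[{"translation": [0, 0, 2.5], "delta_rot": [0, 0, 0], "jaw": 2.2}, {"translation": [0, 0, 5], "delta_rot": [0, 0, 0], "jaw": 2.2}, {"translation": [0, 0, 7.5], "delta_rot": [0, 0, 0], "jaw": 2.2}, {"translation": [0, 0, 9.7], "delta_rot": [0, 0, 0], "jaw": 2.2}, {"translation": [0, 0, 10.8], "delta_rot": [0, 0, 0], "jaw": 2.2}, {"translation": [0, 0, 10.8], "delta_rot": [0, 0, 0], "jaw": 2.2}, {"translation": [0, 0, 10.8], "delta_rot": [0, 0, 0], "jaw": 4.2}, {"translation": [0, 0, 10.8], "delta_rot": [0, 0, 0], "jaw": 4.2}]'

```text
time: 19.05
tool_pos: [0.5628, 0.11, 0.033]
tool_rot: [0.002, 0.688, 0.726, -0.001]
contact_force: [-0.3, -0.1, 0.3]
gripper_width: 0.493
grasp_force: 0.0
```

Request:
send_rows --steps '[{"translation": [0, 0, 0], "delta_rot": [0, 0, 0], "jaw": 4.2}, {"translation": [0, 0, -2], "delta_rot": [0, 0, 0], "jaw": 4.2}, {"translation": [0, 0, -5], "delta_rot": [0, 0, 0], "jaw": 4.2}, {"translation": [0, 0, -9], "delta_rot": [0, 0, 0], "jaw": 4.2}, {"translation": [0, 0, -12], "delta_rot": [0, 0, 0], "jaw": 4.2}, {"translation": [0, 0, -12], "delta_rot": [0, 0, 0], "jaw": 5.5}, {"translation": [0, 0, -12], "delta_rot": [0, 0, 0], "jaw": 5.5}, {"translation": [0, 0, -12], "delta_rot": [0, 0, 0], "jaw": 5.5}]'

```text
time: 19.85
tool_pos: [0.5609, 0.1108, 0.1502]
tool_rot: [0.001, 0.688, 0.726, -0.003]
contact_force: [-0.3, 0.5, -0.7]
gripper_width: 0.644
grasp_force: 0.0
```

```bash
python3 -c "
from h import *
p,r,s=tool();print(p,psi(),s['gripper_width'],s['contact_force']);find()
f=cam('side');crop(f,320,140,70,70,8,'pics/s4.png');
rows(.4305,-.2415,.14,1.75)
"
```

```text
[0.56087145 0.11077859 0.15022337] 1.6248424657774683 0.6439998251864552 [-0.27285116  0.52487012 -0.74351233]
top nut [ 0.4536 -0.3373] yaw (17, np.float32(0.09861283), np.float32(0.09970434))
top nut [ 0.4298 -0.2422] yaw (38, np.float32(0.09612561), np.float32(0.097391024))
side nut [ 0.4311 -0.2406] yaw (12, np.float32(0.0980562), np.float32(0.101803966))
tr [-34.5, -14.9, 1.2] rot [-0.0, 0.0, -0.13]
```

View pics/s4.png

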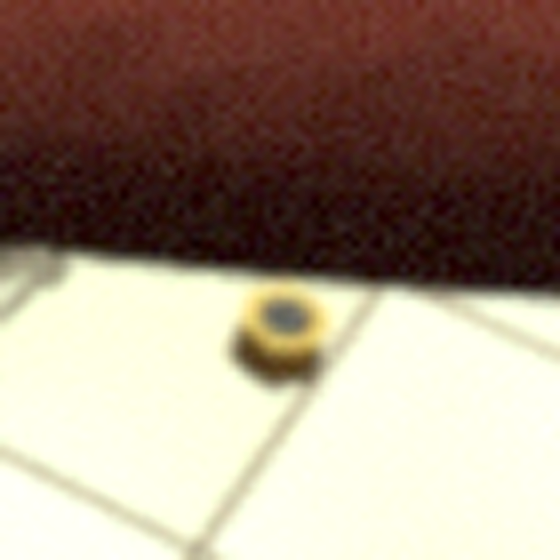

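```bash
python3 -c "
from h import *
for n in ['top','side']:
    f=dict(np.load(f'{n}0.npz')); w=cloud(f); img=cv2.resize(f['pixels'],None,fx=4,fy=4,interpolation=cv2.INTER_CUBIC)
    sat=cv2.cvtColor(img,cv2.COLOR_BGR2HSV)[...,1]
    for c in [(.4305,-.2415),(.454,-.338)]:
        P=np.array([*c,.022]); q=f['R']@P+f['t']; u,v=q[0]/q[2]*f['fx']+f['cx'],q[1]/q[2]*f['fy']+f['cy']
        U,V=np.meshgrid(np.arange(int(u*4)-70,int(u*4)+70),np.arange(int(v*4)-70,int(v*4)+70))
        S=sat[V,U]; m=(S>75).astype(np.uint8); cs,_=cv2.findContours(m,cv2.RETR_EXTERNAL,cv2.CHAIN_APPROX_NONE); k=max(cs,key=cv2.contourArea)[:,0]
        B=np.array([onplane(f,(U[0,0]+a+.5)/4-.5,(V[0,0]+b+.5)/4-.5,.022)[:2] for a,b in k])
        (cx,cy),_=cv2.minEnclosingCircle((B*1000).astype(np.float32)); cen=np.array(cv2.convexHull((B*1000).astype(np.float32))[:,0].mean(0))/1000
        hull=cv2.convexHull((B*1000).astype(np.float32)); M=cv2.moments(hull); cen=np.array([M['m10'],M['m01']])/M['m00']/1000
        th=np.linspace(0,np.pi,180,endpoint=False); wd=np.array([np.ptp(B@[np.cos(t),np.sin(t)]) for t in th])*1000
        fz=np.sum(wd*np.exp(-6j*th))*2/180; f2=np.sum(wd*np.exp(-2j*th))*2/180
        print(n,c,'cen',cen.round(4),'area',cv2.contourArea(hull),'yaw(min width)',round((np.degrees(-np.angle(fz))*-1+180)/6%60,1),'amp',abs(fz).round(2),'2nd',abs(f2).round(2),wd.min().round(1),wd.max().round(1))
"
```

```text
top (0.4305, -0.2415) cen [ 0.4283 -0.2416] area 1233.7565968555864 yaw(min width) 49.8 amp 0.9 2nd 0.81 38.4 42.1
top (0.454, -0.338) cen [ 0.4524 -0.3371] area 1193.8623811136931 yaw(min width) 48.6 amp 1.28 2nd 2.65 35.5 43.4
side (0.4305, -0.2415) cen [ 0.4279 -0.2364] area 1602.2224211732391 yaw(min width) 47.2 amp 1.45 2nd 7.21 35.6 54.0
side (0.454, -0.338) cen [ 0.4517 -0.3316] area 1535.3727608239278 yaw(min width) 45.4 amp 1.13 2nd 9.39 34.1 55.7
```

Both nuts' flats sit at about 12°, and four estimates agree, so ψ = 1.78 for both.

```bash
python3 -c "
from h import *
rows(.4302,-.2415,.13,1.78)
"
```

```text
tr [-34.5, -14.9, 2.2] rot [-0.0, 0.0, -0.16]
```

Request:
send_rows --steps '[{"translation": [-4.5, -2, 0], "delta_rot": [0, 0, 0], "jaw": 5.5}, {"translation": [-9, -4, 0], "delta_rot": [0, 0, -0.05], "jaw": 5.5}, {"translation": [-13.5, -6, 0], "delta_rot": [0, 0, -0.1], "jaw": 5.5}, {"translation": [-18, -8, 0.5], "delta_rot": [0, 0, -0.16], "jaw": 5.5}, {"translation": [-22.5, -10, 1], "delta_rot": [0, 0, -0.16], "jaw": 5.5}, {"translation": [-27, -12, 1.6], "delta_rot": [0, 0, -0.16], "jaw": 5.5}, {"translation": [-31, -13.7, 2.2], "delta_rot": [0, 0, -0.16], "jaw": 5.5}, {"translation": [-34.5, -14.9, 2.2], "delta_rot": [0, 0, -0.16], "jaw": 5.5}]'

```text
time: 20.8
tool_pos: [0.4293, -0.243, 0.1292]
tool_rot: [-0.001, 0.628, 0.778, -0.002]
contact_force: [-0.0, -1.3, -0.3]
gripper_width: 0.646
grasp_force: 0.0
```

Request:
send_rows --steps '[{"translation": [0, 0, 0], "delta_rot": [0, 0, 0], "jaw": 5.5}, {"translation": [0, 0, 0], "delta_rot": [0, 0, 0], "jaw": 5.5}, {"translation": [0, 0, 0], "delta_rot": [0, 0, 0], "jaw": 5.5}, {"translation": [0, 0, 0], "delta_rot": [0, 0, 0], "jaw": 5.5}, {"translation": [0, 0, 1], "delta_rot": [0, 0, 0], "jaw": 5.5}, {"translation": [0, 0, 2], "delta_rot": [0, 0, 0], "jaw": 5.5}, {"translation": [0, 0, 2], "delta_rot": [0, 0, 0], "jaw": 5.5}, {"translation": [0, 0, 2], "delta_rot": [0, 0, 0], "jaw": 5.5}]'

```text
time: 21.6
tool_pos: [0.4311, -0.2414, 0.1102]
tool_rot: [0.0, 0.627, 0.779, -0.002]
contact_force: [-0.1, 0.7, -0.6]
gripper_width: 0.645
grasp_force: 0.0
```

```bash
python3 -c "
from h import *
print(tool()[0],psi());rows(.4302,-.2415,.02,1.78);find()
"
```

```text
[ 0.43106853 -0.24136992  0.11024169] 1.7852053443395386
tr [0.0, -0.1, 9.0] rot [-0.0, 0.0, 0.01]
side nut [ 0.4551 -0.337 ] yaw (11, np.float32(0.10049398), np.float32(0.102630086))
side nut [ 0.4308 -0.2419] yaw (27, np.float32(0.097455405), np.float32(0.10011704))
```

Request:
send_rows --steps '[{"translation": [0, 0, 4], "delta_rot": [0, 0, 0], "jaw": 5.5}, {"translation": [0, 0, 7], "delta_rot": [0, 0, 0], "jaw": 5.5}, {"translation": [0, 0, 8.5], "delta_rot": [0, 0, 0], "jaw": 5.5}, {"translation": [0, 0, 9], "delta_rot": [0, 0, 0], "jaw": 5.5}, {"translation": [0, 0, 9], "delta_rot": [0, 0, 0], "jaw": 2.4}, {"translation": [0, 0, 9], "delta_rot": [0, 0, 0], "jaw": 2.4}, {"translation": [0, 0, 9], "delta_rot": [0, 0, 0], "jaw": 2.4}, {"translation": [0, 0, 9], "delta_rot": [0, 0, 0], "jaw": 2.4}]'

```text
time: 22.5
tool_pos: [0.4321, -0.2429, 0.0223]
tool_rot: [0.002, 0.628, 0.779, -0.002]
contact_force: [0.0, 0.3, 0.9]
gripper_width: 0.38
grasp_force: 61.5
```

Request:
send_rows --steps '[{"translation": [0, 0, 0], "delta_rot": [0, 0, 0], "jaw": 2.4}, {"translation": [0, 0, -2], "delta_rot": [0, 0, 0], "jaw": 2.4}, {"translation": [0, 0, -5], "delta_rot": [0, 0, 0], "jaw": 2.4}, {"translation": [0, 0, -8], "delta_rot": [0, 0, 0], "jaw": 2.4}, {"translation": [0, 0, -11], "delta_rot": [0, 0, 0], "jaw": 2.4}, {"translation": [0, 0, -12], "delta_rot": [0, 0, 0], "jaw": 2.4}, {"translation": [0, 0, -12], "delta_rot": [0, 0, 0], "jaw": 2.4}, {"translation": [0, 0, -12], "delta_rot": [0, 0, 0], "jaw": 2.4}]'

```text
time: 23.3
tool_pos: [0.4308, -0.2413, 0.1397]
tool_rot: [-0.0, 0.628, 0.779, -0.002]
contact_force: [0.3, 0.1, -1.4]
gripper_width: 0.381
grasp_force: 61.3
```

```bash
python3 -c "
from h import *
p,r,s=tool();print(p,psi(),s['grasp_force'],s['gripper_width'],s['contact_force'],r.as_matrix()[2]);slot(.025,.14)
"
```

```text
[ 0.43078735 -0.24128963  0.13966777] 1.7847515249076158 61.28001973964274 0.38138583275010096 [ 0.33551979  0.08195285 -1.44880974] [-0.00274382 -0.00362744 -0.99998966]
tr [35.6, 20.9, -0.2] rot [-0.0, 0.0, 0.16]
```

Request:
send_rows --steps '[{"translation": [4, 2.4, 0], "delta_rot": [0, 0, 0], "jaw": 2.4}, {"translation": [8, 4.7, 0], "delta_rot": [0, 0, 0.05], "jaw": 2.4}, {"translation": [12, 7.1, 0], "delta_rot": [0, 0, 0.1], "jaw": 2.4}, {"translation": [16, 9.4, 0], "delta_rot": [0, 0, 0.16], "jaw": 2.4}, {"translation": [20, 11.8, 0], "delta_rot": [0, 0, 0.16], "jaw": 2.4}, {"translation": [24, 14.1, 0], "delta_rot": [0, 0, 0.16], "jaw": 2.4}, {"translation": [28, 16.5, 0], "delta_rot": [0, 0, 0.16], "jaw": 2.4}, {"translation": [31, 18.2, 0], "delta_rot": [0, 0, 0.16], "jaw": 2.4}]'

```text
time: 24.1
tool_pos: [0.5424, 0.1023, 0.1366]
tool_rot: [-0.0, 0.687, 0.726, -0.004]
contact_force: [0.9, -0.5, -0.1]
gripper_width: 0.384
grasp_force: 61.3
```

Request:
send_rows --steps '[{"translation": [2, 0.6, 0], "delta_rot": [0, 0, 0], "jaw": 2.4}, {"translation": [3.5, 1.2, 0], "delta_rot": [0, 0, 0], "jaw": 2.4}, {"translation": [4.9, 1.9, 0], "delta_rot": [0, 0, 0], "jaw": 2.4}, {"translation": [4.9, 1.9, 0], "delta_rot": [0, 0, 0], "jaw": 2.4}, {"translation": [4.9, 1.9, 0], "delta_rot": [0, 0, 0], "jaw": 2.4}, {"translation": [4.9, 1.9, 0], "delta_rot": [0, 0, 0], "jaw": 2.4}, {"translation": [4.9, 1.9, 0], "delta_rot": [0, 0, 0], "jaw": 2.4}, {"translation": [4.9, 1.9, 0], "delta_rot": [0, 0, 0], "jaw": 2.4}]'

```text
time: 24.9
tool_pos: [0.5598, 0.1491, 0.1393]
tool_rot: [0.001, 0.688, 0.726, -0.002]
contact_force: [0.1, 0.2, 0.2]
gripper_width: 0.379
grasp_force: 61.3
```

```bash
python3 -c "
from h import *
p,r,s=tool();print(p,psi(),s['grasp_force'],s['gripper_width'],s['contact_force'],r.as_matrix()[2]);slot(.025,.03)
"
```

```text
[0.55978301 0.14911281 0.13926316] 1.6238277672857997 61.25502331182361 0.3792400831942163 [0.13920188 0.24003896 0.23039363] [-0.0046773  -0.00141588 -0.99998806]
tr [0.2, -0.0, 10.9] rot [-0.0, 0.0, -0.0]
```

Request:
send_rows --steps '[{"translation": [0.2, 0, 2.5], "delta_rot": [0, 0, 0], "jaw": 2.4}, {"translation": [0.2, 0, 5], "delta_rot": [0, 0, 0], "jaw": 2.4}, {"translation": [0.2, 0, 7.5], "delta_rot": [0, 0, 0], "jaw": 2.4}, {"translation": [0.2, 0, 9.7], "delta_rot": [0, 0, 0], "jaw": 2.4}, {"translation": [0.2, 0, 10.9], "delta_rot": [0, 0, 0], "jaw": 2.4}, {"translation": [0.2, 0, 10.9], "delta_rot": [0, 0, 0], "jaw": 2.4}, {"translation": [0.2, 0, 10.9], "delta_rot": [0, 0, 0], "jaw": 4.3}, {"translation": [0.2, 0, 10.9], "delta_rot": [0, 0, 0], "jaw": 4.3}]'

```text
time: 25.7
tool_pos: [0.5608, 0.1513, 0.0319]
tool_rot: [0.002, 0.688, 0.726, -0.001]
contact_force: [-0.7, 0.1, -0.4]
gripper_width: 0.503
grasp_force: 0.0
```

Request:
send_rows --steps '[{"translation": [0, 0, 0], "delta_rot": [0, 0, 0], "jaw": 4.3}, {"translation": [0, 0, -2], "delta_rot": [0, 0, 0], "jaw": 4.3}, {"translation": [0, 0, -5], "delta_rot": [0, 0, 0], "jaw": 4.3}, {"translation": [0, 0, -9], "delta_rot": [0, 0, 0], "jaw": 4.3}, {"translation": [0, 0, -12], "delta_rot": [0, 0, 0], "jaw": 4.3}, {"translation": [0, 0, -12], "delta_rot": [0, 0, 0], "jaw": 5.5}, {"translation": [0, 0, -12], "delta_rot": [0, 0, 0], "jaw": 5.5}, {"translation": [0, 0, -12], "delta_rot": [0, 0, 0], "jaw": 5.5}]'

```text
time: 26.5
tool_pos: [0.559, 0.1517, 0.149]
tool_rot: [0.001, 0.688, 0.726, -0.003]
contact_force: [-0.0, -0.4, 0.1]
gripper_width: 0.639
grasp_force: 0.0
```

```bash
python3 -c "
from h import *
p,r,s=tool();print(p,psi(),s['gripper_width'],s['contact_force']);find();tincheck()
rows(.4545,-.3377,.12,1.785)
"
```

```text
[0.55895472 0.15168637 0.14901962] 1.6247976338458372 0.6389893315093741 [-0.04636341 -0.43762891  0.06090787]
top nut [ 0.4537 -0.3375] yaw (4, np.float32(0.09766151), np.float32(0.09980471))
top tin z>12mm rows=x
 [[ 0  0  0  0  0  0  0  0]
 [27 49 31  0 26  8  0  0]
 [10 15 11  0  5  0  0  0]
 [ 0  0  0  0  0  0  0  0]] maxz 0.036128620493388074
side tin z>12mm rows=x
 [[ 0  0  0  0  0  0  0  0]
 [11 50 34 57 28 55 13  0]
 [ 0  0  4 17 10 25  1  0]
 [ 0  0  0  0  0  0  0  0]] maxz 0.036361508664764314
tr [-48.3, -13.1, 3.1] rot [-0.0, 0.0, -0.16]
```

Request:
send_rows --steps '[{"translation": [-3.5, -3, 0], "delta_rot": [0, 0, 0], "jaw": 5.5}, {"translation": [-7, -6, 0], "delta_rot": [0, 0, -0.05], "jaw": 5.5}, {"translation": [-11, -9, 0], "delta_rot": [0, 0, -0.1], "jaw": 5.5}, {"translation": [-15, -11.5, 0], "delta_rot": [0, 0, -0.16], "jaw": 5.5}, {"translation": [-19.5, -13, 0], "delta_rot": [0, 0, -0.16], "jaw": 5.5}, {"translation": [-24, -13.1, 0], "delta_rot": [0, 0, -0.16], "jaw": 5.5}, {"translation": [-28.5, -13.1, 0], "delta_rot": [0, 0, -0.16], "jaw": 5.5}, {"translation": [-33, -13.1, 0], "delta_rot": [0, 0, -0.16], "jaw": 5.5}]'

```text
time: 27.5
tool_pos: [0.4461, -0.1865, 0.1514]
tool_rot: [0.001, 0.628, 0.778, -0.002]
contact_force: [0.1, -0.1, 0.2]
gripper_width: 0.646
grasp_force: 0.0
```

Request:
send_rows --steps '[{"translation": [-4, 0.6, 0], "delta_rot": [0, 0, 0], "jaw": 5.5}, {"translation": [-8, 1.3, 0.5], "delta_rot": [0, 0, 0], "jaw": 5.5}, {"translation": [-12, 1.9, 1.5], "delta_rot": [0, 0, 0], "jaw": 5.5}, {"translation": [-15.1, 2.4, 3], "delta_rot": [0, 0, 0], "jaw": 5.5}, {"translation": [-15.1, 2.4, 3], "delta_rot": [0, 0, 0], "jaw": 5.5}, {"translation": [-15.1, 2.4, 3], "delta_rot": [0, 0, 0], "jaw": 5.5}, {"translation": [-15.1, 2.4, 3], "delta_rot": [0, 0, 0], "jaw": 5.5}, {"translation": [-15.1, 2.4, 3], "delta_rot": [0, 0, 0], "jaw": 5.5}]'

```text
time: 28.3
tool_pos: [0.5023, -0.3265, 0.1231]
tool_rot: [0.001, 0.627, 0.779, -0.002]
contact_force: [-0.3, -0.1, -0.1]
gripper_width: 0.645
grasp_force: 0.0
```

```bash
python3 -c "
from h import *
p,r,s=tool();print(p,psi(),s['gripper_width'],s['contact_force']);find()
rows(.4542,-.3377,.02,1.79)
"
```

```text
[ 0.50228408 -0.32651791  0.12311805] 1.7858117291958528 0.6453064043475811 [-0.27875965 -0.14946678 -0.13717085]
side nut [ 0.4551 -0.3383] yaw (25, np.float32(0.09753579), np.float32(0.1009302))
tr [0.0, -4.9, 10.3] rot [-0.0, 0.01, -0.0]
```

Request:
send_rows --steps '[{"translation": [0, -2.5, 0], "delta_rot": [0, 0, 0], "jaw": 5.5}, {"translation": [0, -4.9, 0], "delta_rot": [0, 0, 0], "jaw": 5.5}, {"translation": [0, -4.9, 0], "delta_rot": [0, 0, 0], "jaw": 5.5}, {"translation": [0, -4.9, 2], "delta_rot": [0, 0, 0], "jaw": 5.5}, {"translation": [0, -4.9, 5], "delta_rot": [0, 0, 0], "jaw": 5.5}, {"translation": [0, -4.9, 8], "delta_rot": [0, 0, 0], "jaw": 5.5}, {"translation": [0, -4.9, 10], "delta_rot": [0, 0, 0], "jaw": 5.5}, {"translation": [0, -4.9, 10.2], "delta_rot": [0, 0, 0], "jaw": 5.5}]'

```text
time: 29.2
tool_pos: [0.453, -0.3361, 0.0177]
tool_rot: [-0.002, 0.627, 0.779, -0.002]
contact_force: [-0.6, 1.7, -0.5]
gripper_width: 0.644
grasp_force: 0.0
```

Request:
send_rows --steps '[{"translation": [0, 0, 0], "delta_rot": [0, 0, 0], "jaw": 2.4}, {"translation": [0, 0, 0], "delta_rot": [0, 0, 0], "jaw": 2.4}, {"translation": [0, 0, 0], "delta_rot": [0, 0, 0], "jaw": 2.4}, {"translation": [0, 0, 0], "delta_rot": [0, 0, 0], "jaw": 2.4}, {"translation": [0, 0, -2], "delta_rot": [0, 0, 0], "jaw": 2.4}, {"translation": [0, 0, -5], "delta_rot": [0, 0, 0], "jaw": 2.4}, {"translation": [0, 0, -9], "delta_rot": [0, 0, 0], "jaw": 2.4}, {"translation": [0, 0, -12], "delta_rot": [0, 0, 0], "jaw": 2.4}]'

```text
time: 30.0
tool_pos: [0.4548, -0.3381, 0.1433]
tool_rot: [0.002, 0.628, 0.779, -0.002]
contact_force: [1.5, -0.1, -0.8]
gripper_width: 0.377
grasp_force: 61.4
```

```bash
python3 -c "
from h import *
p,r,s=tool();print(p,psi(),s['grasp_force'],s['gripper_width'],s['contact_force'],r.as_matrix()[2]);slot(.063,.14)
"
```

```text
[ 0.45475233 -0.33809665  0.14326009] 1.7846900196719186 61.43531732466329 0.37663992582446826 [ 1.52469257 -0.08300934 -0.7758752 ] [-6.33570704e-03 -8.70876677e-04 -9.99979550e-01]
tr [49.3, 21.2, -0.0] rot [-0.0, 0.01, 0.16]
```

Request:
send_rows --steps '[{"translation": [4, 0.9, 0], "delta_rot": [0, 0, 0], "jaw": 2.4}, {"translation": [8, 1.7, 0], "delta_rot": [0, 0, 0], "jaw": 2.4}, {"translation": [12, 2.6, 0], "delta_rot": [0, 0, 0], "jaw": 2.4}, {"translation": [16, 3.5, 0], "delta_rot": [0, 0, 0], "jaw": 2.4}, {"translation": [20, 4.4, 0], "delta_rot": [0, 0, 0.05], "jaw": 2.4}, {"translation": [24, 5.2, 0], "delta_rot": [0, 0, 0.1], "jaw": 2.4}, {"translation": [28, 6.1, 0], "delta_rot": [0, 0, 0.16], "jaw": 2.4}, {"translation": [29.3, 6.4, 0], "delta_rot": [0, 0, 0.16], "jaw": 2.4}]'

```text
time: 30.8
tool_pos: [0.4542, -0.035, 0.1393]
tool_rot: [0.001, 0.687, 0.727, -0.002]
contact_force: [-0.7, 0.3, -1.0]
gripper_width: 0.381
grasp_force: 61.4
```

```bash
python3 -c "
from h import *
p,r,s=tool();print(p,psi(),s['grasp_force'],s['gripper_width'],s['contact_force'],r.as_matrix()[2]);slot(.0595,.14,.008)
f=cam('side');w=cloud(f);z=w[...,2]; u=np.array([np.cos(.053),np.sin(.053)]); v=np.array([-u[1],u[0]])
q=w[...,:2]-[.5685,.1265]; a=q@u;b=q@v
hs=cv2.cvtColor(f['pixels'],cv2.COLOR_BGR2HSV)[...,1]
for n,f in [('side',f),('top',cam('top'))]:
    w=cloud(f);z=w[...,2];q=w[...,:2]-[.5685,.1265]; a=q@u;b=q@v
    m=(abs(a)<.048)&(b>.0)&(b<.079)&(z>.018)&(z<.028); print(n,'nutA d',b[m].min(),b[m].max(),'off',a[m].min(),a[m].max())
    m=(z>.044)&(z<.054)&(abs(b)<.1)&(a>-.065)&(a<.03); print('rim d',np.percentile(b[m],[1,99]),'off min',np.percentile(a[m],1))
f=cam('side');crop(f,220,190,80,90,7,'pics/s5.png',2)
"
```

```text
[ 0.4542058  -0.0349638   0.13932044] 1.6274003187737103 61.437681081169444 0.3812821648951398 [-0.72818264  0.31141022 -1.01680797] [-3.84002413e-03 -9.87986222e-04 -9.99992139e-01]
tr [21.4, 13.1, -0.2] rot [-0.0, 0.0, 0.0]
side nutA d 0.0070663240059620795 0.04416279925104998 off -0.02186032112174168 0.012411798767983642
rim d [-0.08605467  0.08434965] off min -0.05473438119044905
top nutA d 0.00783315185283884 0.04336847224919205 off -0.023088463255721038 0.010249899368862158
rim d [-0.08535606  0.08418023] off min -0.05547542328680331
```

View pics/s5.png

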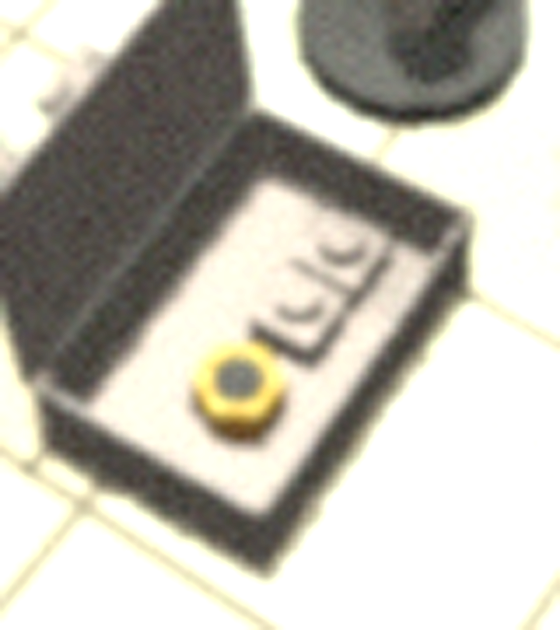

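The tin holds two hubs (crop (350,250) and (300,310)) and a nut (238,385), with the left end free. The last nut goes there, shifted in x so the hexagons nest.

Request:
send_rows --steps '[{"translation": [4, 2.5, 0], "delta_rot": [0, 0, 0], "jaw": 2.4}, {"translation": [8, 5, 0], "delta_rot": [0, 0, 0], "jaw": 2.4}, {"translation": [12, 7.5, 0], "delta_rot": [0, 0, 0], "jaw": 2.4}, {"translation": [16, 10, 0], "delta_rot": [0, 0, 0], "jaw": 2.4}, {"translation": [19.5, 12, 0], "delta_rot": [0, 0, 0], "jaw": 2.4}, {"translation": [21.3, 13.3, 0], "delta_rot": [0, 0, 0], "jaw": 2.4}, {"translation": [21.3, 13.3, 0], "delta_rot": [0, 0, 0], "jaw": 2.4}, {"translation": [21.3, 13.3, 0], "delta_rot": [0, 0, 0], "jaw": 2.4}]'

```text
time: 31.75
tool_pos: [0.5765, 0.1807, 0.1376]
tool_rot: [0.001, 0.688, 0.726, -0.003]
contact_force: [0.3, -0.3, -2.0]
gripper_width: 0.378
grasp_force: 61.4
```

```bash
python3 -c "
from h import *
p,r,s=tool();print(p,psi(),s['grasp_force'],s['gripper_width'],s['contact_force'],r.as_matrix()[2]);slot(.0585,.03,.01)
"
```

```text
[0.57649292 0.18072195 0.13759862] 1.6240357904702976 61.41875161579037 0.3782962435413143 [ 0.28372835 -0.25638619 -1.99885628] [-0.00544799 -0.00232667 -0.99998245]
tr [0.5, -0.1, 10.8] rot [-0.0, 0.01, 0.0]
```

Request:
send_rows --steps '[{"translation": [0.4, 0, 2.5], "delta_rot": [0, 0, 0], "jaw": 2.4}, {"translation": [0.4, 0, 5], "delta_rot": [0, 0, 0], "jaw": 2.4}, {"translation": [0.4, 0, 7.5], "delta_rot": [0, 0, 0], "jaw": 2.4}, {"translation": [0.4, 0, 9.7], "delta_rot": [0, 0, 0], "jaw": 2.4}, {"translation": [0.4, 0, 10.8], "delta_rot": [0, 0, 0], "jaw": 2.4}, {"translation": [0.4, 0, 10.8], "delta_rot": [0, 0, 0], "jaw": 2.4}, {"translation": [0.4, 0, 10.8], "delta_rot": [0, 0, 0], "jaw": 4.3}, {"translation": [0.4, 0, 10.8], "delta_rot": [0, 0, 0], "jaw": 4.3}]'

```text
time: 32.55
tool_pos: [0.5739, 0.1849, 0.0306]
tool_rot: [-0.0, 0.688, 0.726, -0.004]
contact_force: [-8.9, -1.0, 2.3]
gripper_width: 0.504
grasp_force: 0.0
```

Request:
send_rows --steps '[{"translation": [0, 0, 0], "delta_rot": [0, 0, 0], "jaw": 4.3}, {"translation": [0, 0, -2], "delta_rot": [0, 0, 0], "jaw": 4.3}, {"translation": [0, 0, -5], "delta_rot": [0, 0, 0], "jaw": 4.3}, {"translation": [0, 0, -9], "delta_rot": [0, 0, 0], "jaw": 4.3}, {"translation": [0, 0, -14], "delta_rot": [0, 0, 0], "jaw": 4.3}, {"translation": [0, 0, -18], "delta_rot": [0, 0, 0], "jaw": 3}, {"translation": [0, 0, -20], "delta_rot": [0, 0, 0], "jaw": 3}, {"translation": [0, 0, -20], "delta_rot": [0, 0, 0], "jaw": 3}]'

```text
time: 33.35
tool_pos: [0.579, 0.1868, 0.2378]
tool_rot: [0.005, 0.688, 0.726, 0.003]
contact_force: [0.3, -0.7, -0.3]
gripper_width: 0.351
grasp_force: 0.0
```

```bash
python3 -c "
from h import *
p,r,s=tool();print(p,psi(),s['gripper_width'],s['contact_force'],s['joint_pos']);tincheck();find()
f=cam('side');w=cloud(f);z=w[...,2]
m=(w[...,0]>.60)&(w[...,0]<.70)&(w[...,1]>.045)&(w[...,1]<.06)&(z>.06)&(z<.19); print(np.round(w[m][::6],3))
g=lambda t:(-.09*np.cos(t)+.024*np.sin(t),.09*np.sin(t)+.024*np.cos(t))
print(g(np.radians(98)))
"
```

```text
[0.57899108 0.18679746 0.23784251] 1.6244872896754818 0.350905839256024 [ 0.31316212 -0.68601683 -0.29237129] [ 0.19177839  0.01205429  1.66701191 -0.00449781  1.45177979  0.1385809 ]
top tin z>12mm rows=x
 [[ 0  0  0  0  0  0  0  0]
 [25 50 42 37 22  2  0  2]
 [11 14 13 13  9  1  6 32]
 [ 0  0  0  0  0  0  0  2]] maxz 0.03624235875994249
side tin z>12mm rows=x
 [[ 0  0  0  0  0  0  0  0]
 [19 63 38 53 27 59 25  9]
 [ 4 17 11 18 11 27 50 26]
 [ 0  0  0  0  0  0  8  4]] maxz 0.03598158263012941
[[0.645 0.056 0.091]
 [0.642 0.056 0.078]]
(np.float64(0.03629201273620357), np.float64(0.08578397176369976))
```

```bash
python3 -c "
from h import *
u=np.array([np.cos(.053),np.sin(.053)]); v=np.array([-u[1],u[0]])
for n in ['side','top']:
    f=cam(n);w=cloud(f);z=w[...,2];q=w[...,:2]-[.5685,.1265]; a=q@u;b=q@v
    m=(a>.04)&(a<.16)&(abs(b)<.09)&(z>.065)&(z<.165)
    A=np.c_[a[m],z[m]]; print(n,m.sum(),[ (round(lo,3),np.round(np.percentile(A[(A[:,1]>lo)&(A[:,1]<lo+.01),0],[5,50,95]),3).tolist()) for lo in np.arange(.07,.165,.012) if ((A[:,1]>lo)&(A[:,1]<lo+.01)).sum()>4])
    if n=='side': crop(f,200,140,130,140,5,'pics/s6.png',1.8)
"
```

```text
side 836 [(np.float64(0.07), [0.065, 0.068, 0.071]), (np.float64(0.082), [0.071, 0.074, 0.077]), (np.float64(0.094), [0.076, 0.079, 0.082]), (np.float64(0.106), [0.081, 0.085, 0.088]), (np.float64(0.118), [0.087, 0.09, 0.093]), (np.float64(0.13), [0.093, 0.096, 0.099]), (np.float64(0.142), [0.098, 0.101, 0.106])]
top 771 [(np.float64(0.07), [0.064, 0.068, 0.071]), (np.float64(0.082), [0.07, 0.073, 0.077]), (np.float64(0.094), [0.076, 0.079, 0.082]), (np.float64(0.106), [0.081, 0.084, 0.087]), (np.float64(0.118), [0.086, 0.09, 0.116]), (np.float64(0.13), [0.092, 0.095, 0.099]), (np.float64(0.142), [0.098, 0.101, 0.105])]
```

View pics/s6.png

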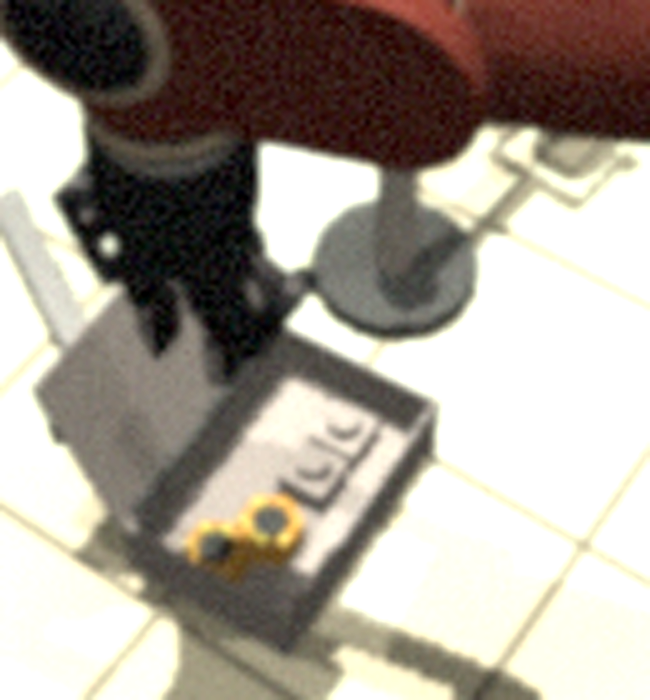

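All four pieces are in the tin, with the nuts at crop (215,545) and (270,520) and the hubs at (315,470) and (350,430). The lid is at about 115°. Next I'll move behind it.

```bash
python3 -c "
from h import *
rows(.745,.133,.24,1.624); rows(.745,.133,.124,1.624)
"
```

```text
tr [-6.2, 16.7, -1.3] rot [-0.0, 0.01, 0.0]
tr [-6.2, 16.7, 10.3] rot [-0.0, 0.01, 0.0]
```

Request:
send_rows --steps '[{"translation": [-1.5, 4, -1], "delta_rot": [0, 0, 0], "jaw": 0}, {"translation": [-3, 8, -1.3], "delta_rot": [0, 0, 0], "jaw": 0}, {"translation": [-4.5, 12, -1.3], "delta_rot": [0, 0, 0], "jaw": 0}, {"translation": [-6.2, 16, -1.3], "delta_rot": [0, 0, 0], "jaw": 0}, {"translation": [-6.2, 17, 1], "delta_rot": [0, 0, 0], "jaw": 0}, {"translation": [-6.2, 17, 5], "delta_rot": [0, 0, 0], "jaw": 0}, {"translation": [-6.2, 17, 9], "delta_rot": [0, 0, 0], "jaw": 0}, {"translation": [-6.2, 17, 10.3], "delta_rot": [0, 0, 0], "jaw": 0}]'

```text
time: 34.5
tool_pos: [0.7451, 0.1328, 0.1188]
tool_rot: [-0.003, 0.688, 0.726, -0.007]
contact_force: [-1.8, 0.4, -1.7]
gripper_width: -0.002
grasp_force: 0.0
```

```bash
python3 -c "
from h import *
p,r,s=tool();M=r.as_matrix();print(p,psi(),s['contact_force'],s['gripper_width'])
g=lambda t:(-.09*np.cos(t)+.024*np.sin(t),.09*np.sin(t)+.024*np.cos(t))
for th in [114,104,95,86,78,70,62,54]:
    a=g(np.radians(th)); u=np.array([np.cos(.053),np.sin(.053),0]); q=np.array([.623,.130,.05])+u*(a[0]+.018)+[0,0,a[1]+.002]
    print(th,np.round(q,3),np.round(M.T@(q-p)*100,1).tolist())
"
```

```text
[0.74512041 0.13279056 0.11880222] 1.6246379061980607 [-1.78849504  0.35113285 -1.66169502] -0.001907338706313864
114 [0.699 0.134 0.124] [0.4, -4.6, -0.5]
104 [0.686 0.133 0.134] [0.4, -5.9, -1.4]
95 [0.673 0.133 0.14 ] [0.4, -7.3, -2.0]
86 [0.659 0.132 0.143] [0.4, -8.7, -2.4]
78 [0.646 0.131 0.145] [0.4, -10.0, -2.5]
70 [0.633 0.131 0.145] [0.4, -11.3, -2.4]
62 [0.62  0.13  0.143] [0.4, -12.5, -2.2]
54 [0.608 0.129 0.139] [0.4, -13.8, -1.8]
```

Request:
send_rows --steps '[{"translation": [0.2, -3, -0.5], "delta_rot": [0, 0, 0], "jaw": 0}, {"translation": [0.4, -5.5, -1.1], "delta_rot": [0, 0, 0], "jaw": 0}, {"translation": [0.4, -7.3, -2.0], "delta_rot": [0, 0, 0], "jaw": 0}, {"translation": [0.4, -8.7, -2.4], "delta_rot": [0, 0, 0], "jaw": 0}, {"translation": [0.4, -10, -2.5], "delta_rot": [0, 0, 0], "jaw": 0}, {"translation": [0.4, -11.3, -2.4], "delta_rot": [0, 0, 0], "jaw": 0}, {"translation": [0.4, -12.5, -2.2], "delta_rot": [0, 0, 0], "jaw": 0}, {"translation": [0.4, -13.8, -1.8], "delta_rot": [0, 0, 0], "jaw": 0}]'

```text
time: 35.3
tool_pos: [0.615, 0.1303, 0.1534]
tool_rot: [0.005, 0.688, 0.726, 0.003]
contact_force: [-2.5, -0.4, 24.5]
gripper_width: -0.001
grasp_force: 13.1
```

```bash
cat >> h.py <<'E'
def lidang():
    u=np.array([np.cos(.053),np.sin(.053)]); v=np.array([-u[1],u[0]])
    for n in ['side','top']:
        f=cam(n);w=cloud(f);z=w[...,2];q=w[...,:2]-[.5685,.1265]; a=q@u;b=q@v
        m=(a>-.08)&(a<.16)&(b>.03)&(b<.084)&(z>.053)&(z<.175)
        P=np.c_[a[m],z[m]]
        if m.sum()>20: l=cv2.fitLine(P.astype(np.float32),cv2.DIST_HUBER,0,.002,.001).ravel(); print(n,'lid slope deg',np.degrees(np.arctan2(l[1],-l[0]))%180,'z range',P[:,1].min(),P[:,1].max(),'a',P[:,0].min(),P[:,0].max())
E
python3 -c "
from h import *
p,r,s=tool();print(p,psi(),s['contact_force'],s['gripper_width']);lidang()
"
```

```text
[0.61499106 0.13032568 0.1533982 ] 1.624868269008735 [-2.51939067 -0.42153962 24.46256519] -0.0014579075713870642
side lid slope deg 63.085106 z range 0.05350498707078556 0.15655937215700905 a -0.053672149440253926 0.05900615864632271
top lid slope deg 62.537132 z range 0.05322462409097416 0.14988578850090528 a 0.009466833873955178 0.05872916241047406
```

```bash
python3 -c "
from h import *
p,r,s=tool();M=r.as_matrix();p=np.array([.608,.129,.139])
g=lambda t:(-.09*np.cos(t)+.024*np.sin(t),.09*np.sin(t)+.024*np.cos(t))
for th in [62,53,45,36,28,19,10,0]:
    a=g(np.radians(th)); u=np.array([np.cos(.053),np.sin(.053),0]); q=np.array([.623,.130,.05])+u*(a[0]+.002)+[0,0,a[1]+.015]
    print(th,np.round(q,3),np.round(M.T@(q-p)*100,1).tolist())
"
```

```text
62 [0.604 0.129 0.156] [0.0, -0.4, -1.7]
53 [0.59  0.128 0.151] [0.0, -1.8, -1.2]
45 [0.578 0.128 0.146] [0.0, -3.0, -0.7]
36 [0.566 0.127 0.137] [0.0, -4.2, 0.1]
28 [0.557 0.126 0.128] [0.0, -5.1, 1.0]
19 [0.548 0.126 0.117] [0.0, -6.0, 2.2]
10 [0.541 0.126 0.104] [0.0, -6.8, 3.4]
0 [0.535 0.125 0.089] [0.1, -7.3, 4.9]
```

Request:
send_rows --steps '[{"translation": [0, -0.4, -1.7], "delta_rot": [0, 0, 0], "jaw": 0}, {"translation": [0, -1.8, -1.2], "delta_rot": [0, 0, 0], "jaw": 0}, {"translation": [0, -3.0, -0.7], "delta_rot": [0, 0, 0], "jaw": 0}, {"translation": [0, -4.2, 0.1], "delta_rot": [0, 0, 0], "jaw": 0}, {"translation": [0, -5.1, 1.0], "delta_rot": [0, 0, 0], "jaw": 0}, {"translation": [0, -6.0, 2.2], "delta_rot": [0, 0, 0], "jaw": 0}, {"translation": [0, -6.8, 3.4], "delta_rot": [0, 0, 0], "jaw": 0}, {"translation": [0, -7.3, 5.1], "delta_rot": [0, 0, 0], "jaw": 0}]'

```text
time: 36.2
tool_pos: [0.5233, 0.1254, 0.0969]
tool_rot: [-0.013, 0.687, 0.726, -0.019]
contact_force: [-67.7, -5.0, 31.6]
gripper_width: 0.0
grasp_force: 36.7
```

```bash
python3 -c "
from h import *
p,r,s=tool();print(p,psi(),s['contact_force'],s['gripper_width']);lidang()
"
```

```text
[0.52329335 0.12536758 0.09685056] 1.626496250048011 [-67.67958559  -4.96229033  31.61276916] 0.000464743257623854
side lid slope deg 8.821487 z range 0.05353703957612704 0.07700048063492958 a -0.05433264046987334 0.05915316117650882
top lid slope deg 10.079269 z range 0.05584214440775651 0.06801980770207959 a -0.057258426140289476 -0.034811096404079034
```

Request:
send_rows --steps '[{"translation": [0, -1, -1.5], "delta_rot": [0, 0, 0], "jaw": 0}, {"translation": [0, -1, -4], "delta_rot": [0, 0, 0], "jaw": 0}, {"translation": [0, 0, -4], "delta_rot": [0, 0, 0], "jaw": 0}, {"translation": [0, 0, -4], "delta_rot": [0, 0, 0], "jaw": 0}, {"translation": [0, 0, -4], "delta_rot": [0, 0, 0], "jaw": 0}, {"translation": [0, 0, -4], "delta_rot": [0, 0, 0], "jaw": 0}, {"translation": [0, 0, -4], "delta_rot": [0, 0, 0], "jaw": 0}, {"translation": [0, 0, -4], "delta_rot": [0, 0, 0], "jaw": 0}]'

```text
time: 37.1
tool_pos: [0.5375, 0.1258, 0.1336]
tool_rot: [0.001, 0.688, 0.726, -0.003]
contact_force: [0.8, 1.0, -0.5]
gripper_width: -0.0
grasp_force: 0.0
```

```bash
python3 -c "
from h import *
p,r,s=tool();print(p,psi(),s['contact_force'],s['gripper_width']);lidang()
rows(.538,.125,.088,1.624)
"
```

```text
[0.53749641 0.12584644 0.13355221] 1.6247504328587938 [ 0.766843    1.02365844 -0.47333227] -0.00023529050379325042
side lid slope deg 5.500992 z range 0.05323933712755703 0.06932428937299116 a -0.05591258249945481 0.05909298364791288
top lid slope deg 7.3497925 z range 0.05638405092607055 0.07056056382434062 a -0.05665866410548207 -0.01889609734850982
tr [-0.1, 0.0, 4.6] rot [-0.0, 0.0, 0.0]
```

Request:
send_rows --steps '[{"translation": [0, 0, 1.5], "delta_rot": [0, 0, 0], "jaw": 0}, {"translation": [0, 0, 2.5], "delta_rot": [0, 0, 0], "jaw": 0}, {"translation": [0, -0.1, 3.3], "delta_rot": [0, 0, 0], "jaw": 0}, {"translation": [0, -0.2, 3.9], "delta_rot": [0, 0, 0], "jaw": 0}, {"translation": [0, -0.2, 4.4], "delta_rot": [0, 0, 0], "jaw": 0}, {"translation": [0, -0.2, 4.8], "delta_rot": [0, 0, 0], "jaw": 0}, {"translation": [0, -0.2, 5.0], "delta_rot": [0, 0, 0], "jaw": 0}, {"translation": [0, -0.2, 5.0], "delta_rot": [0, 0, 0], "jaw": 0}]'

```text
time: 38.0
tool_pos: [0.5355, 0.1257, 0.0918]
tool_rot: [-0.0, 0.687, 0.726, -0.005]
contact_force: [-26.0, -3.4, 43.7]
gripper_width: -0.002
grasp_force: 21.8
```

```bash
python3 -c "
from h import *
p,r,s=tool();print(p,psi(),s['contact_force'],s['gripper_width']);lidang()
"
```

```text
[0.53554435 0.12566938 0.09182424] 1.625520891075326 [-25.97310641  -3.39973602  43.72245965] -0.0019325652831188845
side lid slope deg 179.6748 z range 0.05302866933673587 0.060915551630584784 a -0.05695527833180303 0.05900547031496342
top lid slope deg 2.1323853 z range 0.053024052633330376 0.0594608731212767 a -0.057569591087440294 -0.027340294664403162
```

Request:
send_rows --steps '[{"translation": [0, 0, -0.5], "delta_rot": [0, 0, 0], "jaw": 0}, {"translation": [0, 0, -3], "delta_rot": [0, 0, 0], "jaw": 0}, {"translation": [0, 0, -7], "delta_rot": [0, 0, 0], "jaw": 0}, {"translation": [0, 0, -11], "delta_rot": [0, 0, 0], "jaw": 3.4}, {"translation": [0, 0, -15], "delta_rot": [0, 0, 0], "jaw": 3.4}, {"translation": [0, -3, -20], "delta_rot": [0, 0, 0], "jaw": 3.4}, {"translation": [0, -6, -20], "delta_rot": [0, 0, 0], "jaw": 3.4}, {"translation": [0, -6, -20], "delta_rot": [0, 0, 0], "jaw": 3.4}]'

```text
time: 38.9
tool_pos: [0.4753, 0.1235, 0.2874]
tool_rot: [0.003, 0.688, 0.726, -0.0]
contact_force: [0.5, -0.5, 0.5]
gripper_width: 0.397
grasp_force: 0.0
```

```bash
cat >> h.py <<'E'
AX=np.array([.6128,-.058])
def knob(s):
    for n in ['top','side']:
        w=cloud(cam(n));P=w.reshape(-1,3); c=AX+.09*np.array([-np.sin(s),np.cos(s)])
        m=(np.hypot(*(P[:,:2]-c).T)<.03)&(P[:,2]>.211)&(P[:,2]<.222)
        if m.sum()>5:
            r=rect(P[m]); k=np.array(r[0])/1000-AX; print(n,'knob',np.round(r[0],1),np.round(r[1],1),'r',np.hypot(*k).round(4),'swivel',np.arctan2(-k[0],k[1]).round(3)%6.283)
E
python3 -c "
from h import *
p,r,s=tool();print(p,psi(),s['contact_force'],s['joint_pos']);lidang();knob(2.95);find()
u=np.array([np.cos(.053),np.sin(.053)]); v=np.array([-u[1],u[0]])
for n in ['side','top']:
    f=cam(n);w=cloud(f);z=w[...,2];q=w[...,:2]-[.5685,.1265]; a=q@u;b=q@v
    print(n,[np.round(np.nanmedian(z[(abs(a-c)<.008)&(abs(b-.05)<.02)]),4) for c in (-.045,-.02,.01,.04)])
"
```

```text
[0.47530606 0.12351778 0.28744928] 1.6253700752100426 [ 0.53659731 -0.47432701  0.53968574] [ 0.10497491 -0.29936838  1.86490388 -0.00439092  1.57233002  0.05037797]
side lid slope deg 179.97101 z range 0.053028040443733986 0.060654824196624525 a -0.056915264850141374 0.05917855698751515
top lid slope deg 109.79286 z range 0.05319095930721755 0.059546277880293735 a 0.05132929135309359 0.056910138623931406
top knob [ 603.1 -148. ] [17.4 17.2] r 0.0906 swivel 3.034
side [np.float64(0.0557), np.float64(0.0556), np.float64(0.0553), np.float64(0.0559)]
top [np.float64(0.5597), np.float64(nan), np.float64(nan), np.float64(nan)]
  return np.nanmean(a, axis, out=out, keepdims=keepdims)
```

```bash
python3 -c "
from h import *
rows(.603,-.148,.29,1.16)"
```

```text
tr [-27.8, 11.2, -0.6] rot [-0.0, 0.01, 0.46]
```

Request:
send_rows --steps '[{"translation": [-5, 1, -0.6], "delta_rot": [0, 0, 0.1], "jaw": 3.4}, {"translation": [-9.5, 3, -0.6], "delta_rot": [0, 0, 0.2], "jaw": 3.4}, {"translation": [-14, 5, -0.6], "delta_rot": [0, 0, 0.3], "jaw": 3.4}, {"translation": [-18.5, 7, -0.6], "delta_rot": [0, 0, 0.4], "jaw": 3.4}, {"translation": [-23, 9, -0.6], "delta_rot": [0, 0, 0.46], "jaw": 3.4}, {"translation": [-27, 11, -0.6], "delta_rot": [0, 0, 0.46], "jaw": 3.4}, {"translation": [-27.8, 11.2, -0.6], "delta_rot": [0, 0, 0.46], "jaw": 3.4}, {"translation": [-27.8, 11.2, -0.6], "delta_rot": [0, 0, 0.46], "jaw": 3.4}]'

```text
time: 40.1
tool_pos: [0.6033, -0.1496, 0.2901]
tool_rot: [0.001, 0.836, 0.549, -0.002]
contact_force: [-1.6, 0.9, 0.3]
gripper_width: 0.398
grasp_force: 0.0
```

```bash
python3 -c "
from h import *
print(tool()[0],psi());rows(.603,-.148,.196,1.16)"
```

```text
[ 0.60328991 -0.14962381  0.29013769] 1.1625552746008434
tr [0.2, -0.1, 9.4] rot [-0.0, 0.0, 0.0]
```

Request:
send_rows --steps '[{"translation": [0.1, -0.1, 2], "delta_rot": [0, 0, 0], "jaw": 3.4}, {"translation": [0.1, -0.1, 4.5], "delta_rot": [0, 0, 0], "jaw": 3.4}, {"translation": [0.1, -0.1, 7], "delta_rot": [0, 0, 0], "jaw": 3.4}, {"translation": [0.1, -0.1, 9], "delta_rot": [0, 0, 0], "jaw": 3.4}, {"translation": [0.1, -0.1, 9.4], "delta_rot": [0, 0, 0], "jaw": 3.4}, {"translation": [0.1, -0.1, 9.4], "delta_rot": [0, 0, 0], "jaw": 2.3}, {"translation": [0.1, -0.1, 9.4], "delta_rot": [0, 0, 0], "jaw": 2.3}, {"translation": [0.1, -0.1, 9.4], "delta_rot": [0, 0, 0], "jaw": 2.3}]'

```text
time: 40.9
tool_pos: [0.6033, -0.1474, 0.1995]
tool_rot: [0.003, 0.835, 0.55, -0.001]
contact_force: [0.8, -0.8, 0.1]
gripper_width: 0.273
grasp_force: 0.0
```

```bash
cat >> h.py <<'E'
def arc2(s0,s1,n,z,rad=.0903):
    p,r,s=tool(); M=r.as_matrix()
    for k in range(1,n+1):
        a=s0+(s1-s0)*k/n; ps=a-np.pi/2+.3*(1-2*(a+.1)/3.13)
        q=np.array([AX[0]-rad*np.sin(a),AX[1]+rad*np.cos(a),z])
        print(k,np.round(M.T@(q-p)*100,1).tolist(),'rz',round(-(ps-psi()),2))
E
python3 -c "
from h import *
p,r,s=tool();print(p,psi(),s['contact_force'],s['gripper_width'],s['grasp_force']);a=np.arctan2(AX[0]-p[0],p[1]-AX[1]);print(a);arc2(a,a-1.04,8,.196)"
```

```text
[ 0.60325222 -0.14736219  0.1995    ] 1.1651508129058232 [ 0.81583803 -0.78436997  0.05410925] 0.2729849445251112 0.0
3.035152783949552
1 [-0.3, -1.1, 0.3] rz 0.11
2 [-0.4, -2.3, 0.3] rz 0.21
3 [-0.4, -3.5, 0.3] rz 0.32
4 [-0.2, -4.6, 0.3] rz 0.42
5 [0.1, -5.8, 0.3] rz 0.53
6 [0.6, -6.8, 0.3] rz 0.63
7 [1.2, -7.8, 0.3] rz 0.74
8 [1.9, -8.7, 0.3] rz 0.84
```

Request:
send_rows --steps '[{"translation": [-0.3, -1.1, 0.3], "delta_rot": [0, 0, 0.11], "jaw": 2.3}, {"translation": [-0.4, -2.3, 0.3], "delta_rot": [0, 0, 0.21], "jaw": 2.3}, {"translation": [-0.4, -3.5, 0.3], "delta_rot": [0, 0, 0.32], "jaw": 2.3}, {"translation": [-0.2, -4.6, 0.3], "delta_rot": [0, 0, 0.42], "jaw": 2.3}, {"translation": [0.1, -5.8, 0.3], "delta_rot": [0, 0, 0.53], "jaw": 2.3}, {"translation": [0.6, -6.8, 0.3], "delta_rot": [0, 0, 0.63], "jaw": 2.3}, {"translation": [1.2, -7.8, 0.3], "delta_rot": [0, 0, 0.74], "jaw": 2.3}, {"translation": [1.9, -8.7, 0.3], "delta_rot": [0, 0, 0.84], "jaw": 2.3}]'

```text
time: 41.7
tool_pos: [0.5307, -0.0973, 0.1969]
tool_rot: [0.005, 0.987, 0.159, 0.0]
contact_force: [-1.4, -5.2, 2.5]
gripper_width: 0.274
grasp_force: 2.2
```

```bash
python3 -c "
from h import *
p,r,s=tool();print(p,psi(),s['contact_force'],s['gripper_width'],s['grasp_force']);a=np.arctan2(AX[0]-p[0],p[1]-AX[1]);print(a,np.hypot(*(p[:2]-AX)));arc2(2.0,.96,8,.196)"
```

```text
[ 0.53065897 -0.09725628  0.19687968] 0.3194477170571404 [-1.44610928 -5.21302243  2.51262774] 0.2737111173118343 2.2455373406410217
2.0166189286592404 0.09103957449608259
1 [0.0, -1.3, 0.1] rz 0.1
2 [0.1, -2.5, 0.1] rz 0.2
3 [0.4, -3.6, 0.1] rz 0.31
4 [0.8, -4.7, 0.0] rz 0.41
5 [1.3, -5.8, 0.0] rz 0.52
6 [2.0, -6.8, 0.0] rz 0.62
7 [2.7, -7.6, 0.0] rz 0.73
8 [3.6, -8.4, 0.0] rz 0.83
```

Request:
send_rows --steps '[{"translation": [0, -1.3, 0.1], "delta_rot": [0, 0, 0.1], "jaw": 2.3}, {"translation": [0.1, -2.5, 0.1], "delta_rot": [0, 0, 0.2], "jaw": 2.3}, {"translation": [0.4, -3.6, 0.1], "delta_rot": [0, 0, 0.31], "jaw": 2.3}, {"translation": [0.8, -4.7, 0], "delta_rot": [0, 0, 0.41], "jaw": 2.3}, {"translation": [1.3, -5.8, 0], "delta_rot": [0, 0, 0.52], "jaw": 2.3}, {"translation": [2.0, -6.8, 0], "delta_rot": [0, 0, 0.62], "jaw": 2.3}, {"translation": [2.7, -7.6, 0], "delta_rot": [0, 0, 0.73], "jaw": 2.3}, {"translation": [3.6, -8.4, 0], "delta_rot": [0, 0, 0.83], "jaw": 2.3}]'

```text
time: 42.5
tool_pos: [0.5382, -0.0055, 0.1958]
tool_rot: [0.004, 0.968, -0.252, 0.002]
contact_force: [0.2, -4.3, -0.1]
gripper_width: 0.27
grasp_force: 2.1
```

```bash
python3 -c "
from h import *
p,r,s=tool();print(p,psi(),s['contact_force'],s['gripper_width'],s['grasp_force'],s['joint_pos']);a=np.arctan2(AX[0]-p[0],p[1]-AX[1]);print(a,np.hypot(*(p[:2]-AX)));arc2(a-.01,-.1,8,.196)"
```

```text
[ 0.53819917 -0.00545169  0.19577105] -0.5098999825286958 [ 0.19932682 -4.30245325 -0.10048227] 0.27025767622857455 2.0638753473758698 [-0.14454096 -0.12083259  1.86594753 -0.00793422  1.39380556  1.93755866]
0.9571280204411458 0.09125025185516276
1 [0.3, -1.2, -0.0] rz 0.12
2 [0.7, -2.4, -0.0] rz 0.23
3 [1.2, -3.4, -0.0] rz 0.33
4 [1.8, -4.4, -0.0] rz 0.44
5 [2.6, -5.3, -0.0] rz 0.54
6 [3.5, -6.1, -0.0] rz 0.65
7 [4.4, -6.8, -0.0] rz 0.76
8 [5.5, -7.3, -0.0] rz 0.86
```

Request:
send_rows --steps '[{"translation": [0.3, -1.2, 0], "delta_rot": [0, 0, 0.12], "jaw": 2.3}, {"translation": [0.7, -2.4, 0], "delta_rot": [0, 0, 0.23], "jaw": 2.3}, {"translation": [1.2, -3.4, 0], "delta_rot": [0, 0, 0.33], "jaw": 2.3}, {"translation": [1.8, -4.4, 0], "delta_rot": [0, 0, 0.44], "jaw": 2.3}, {"translation": [2.6, -5.3, 0], "delta_rot": [0, 0, 0.54], "jaw": 2.3}, {"translation": [3.5, -6.1, 0], "delta_rot": [0, 0, 0.65], "jaw": 2.3}, {"translation": [4.4, -6.8, 0], "delta_rot": [0, 0, 0.76], "jaw": 2.3}, {"translation": [5.5, -7.3, 0], "delta_rot": [0, 0, 0.86], "jaw": 2.3}]'

```text
time: 43.3
tool_pos: [0.6209, 0.033, 0.1953]
tool_rot: [0.002, 0.775, -0.632, 0.001]
contact_force: [-4.9, 0.1, 3.1]
gripper_width: 0.271
grasp_force: 2.1
```

```bash
python3 -c "
from h import *
p,r,s=tool();print(p,psi(),s['contact_force'],s['gripper_width'],s['grasp_force'],s['joint_pos']);a=np.arctan2(AX[0]-p[0],p[1]-AX[1]);print(a,np.hypot(*(p[:2]-AX)))
f=cam('side');w=cloud(f);P=w.reshape(-1,3)
# fork/arm points at z .17-.18 beyond r=.1
q=P[:,:2]-AX; rr=np.hypot(*q.T); m=(rr>.03)&(rr<.07)&(P[:,2]>.168)&(P[:,2]<.181); print('arm bar angle',np.median(np.arctan2(-q[m,0],q[m,1])),m.sum())
m=(rr>.11)&(rr<.25)&(P[:,2]>.168)&(P[:,2]<.181)&(P[:,1]>0); an=np.arctan2(-q[m,0],q[m,1]); print(np.percentile(an,[2,50,98]),m.sum())
"
```

```text
[0.62094136 0.03295377 0.19527412] -1.3693022502112877 [-4.89939771  0.09840886  3.0732663 ] 0.27126071042892397 2.0675908774137497 [-0.06449115  0.08133858  1.66752956 -0.00496323  1.39431578  2.87648874]
-0.0892730111053426 0.09131741465174766
arm bar angle 0.03923560358594204 5
[-0.34559317 -0.02512856  0.16951213] 364
```

Request:
send_rows --steps '[{"translation": [0, 0, 0], "delta_rot": [0, 0, 0], "jaw": 3.4}, {"translation": [0, 0, 0], "delta_rot": [0, 0, 0], "jaw": 3.4}, {"translation": [0, 0, -3], "delta_rot": [0, 0, 0], "jaw": 3.4}, {"translation": [0, 0, -7], "delta_rot": [0, 0, 0], "jaw": 3.4}, {"translation": [0, 4, -10], "delta_rot": [0, 0, 0], "jaw": 3.4}, {"translation": [0, 9, -10], "delta_rot": [0, 0, 0], "jaw": 3.4}, {"translation": [0, 14, -10], "delta_rot": [0, 0, 0], "jaw": 3.4}, {"translation": [0, 18, -10], "delta_rot": [0, 0, 0], "jaw": 3.4}]'

```text
time: 44.15
tool_pos: [0.4424, -0.0036, 0.2942]
tool_rot: [0.002, 0.776, -0.63, 0.001]
contact_force: [-0.3, 0.1, 0.3]
gripper_width: 0.398
grasp_force: 0.0
```

```bash
cat >> h.py <<'E'
def lamp(s,save=None):
    o=np.array([-np.sin(s),np.cos(s)]); l=np.array([o[1],-o[0]])
    for n in ['top','side']:
        f=cam(n); w=cloud(f); P=w.reshape(-1,3); dark=(f['pixels'].max(-1)<60).ravel()
        q=P[:,:2]-AX; a=q@o; b=q@l
        m=(a>.03)&(a<.15)&(abs(b)<.02)&(P[:,2]>.165)&(P[:,2]<.181)
        if m.sum()>20:
            L=cv2.fitLine((q[m]*1000).astype(np.float32),cv2.DIST_HUBER,0,1,.01).ravel(); 
            d=L[:2]*np.sign(L[1]); print(n,'bar line swivel',np.arctan2(-d[0],d[1]).round(3),m.sum())
        m=dark&(a>.19)&(a<.29)&(abs(b)<.03)&(P[:,2]>.19)&(P[:,2]<.26)
        print(n,'dark out/up rel hinge', np.round([np.percentile(a[m]-.19,[5,50,95]),np.percentile(P[m,2]-.17,[5,50,95]),np.percentile(b[m],[5,50,95])],4).tolist() if m.sum()>5 else m.sum(), m.sum())
        if n==save: crop(f,130,140,170,130,4,'pics/'+n+'L.png',2)
E
python3 -c "
from h import *
p,r,s=tool();print(p,psi(),s['joint_pos']);knob(-.09);lamp(-.08,'side')
"
```

```text
[ 0.44236965 -0.00362306  0.29424212] -1.3635651906379325 [-0.17363049 -0.42965015  1.95176331 -0.00507214  1.6189979   2.76048893]
top knob [624.7  31. ] [16.4 18.3] r 0.0898 swivel 6.15
side knob [624.5  30.5] [16.5 20.5] r 0.0892 swivel 6.151000000000001
top bar line swivel -0.101 262
top dark out/up rel hinge [[0.0016, 0.011, 0.0599], [0.0226, 0.036, 0.0422], [-0.0083, 0.0075, 0.0243]] 104
side bar line swivel -0.124 252
side dark out/up rel hinge [[0.0021, 0.0114, 0.0627], [0.021, 0.0341, 0.0427], [-0.0096, 0.0064, 0.0235]] 171
```

View pics/sideL.png

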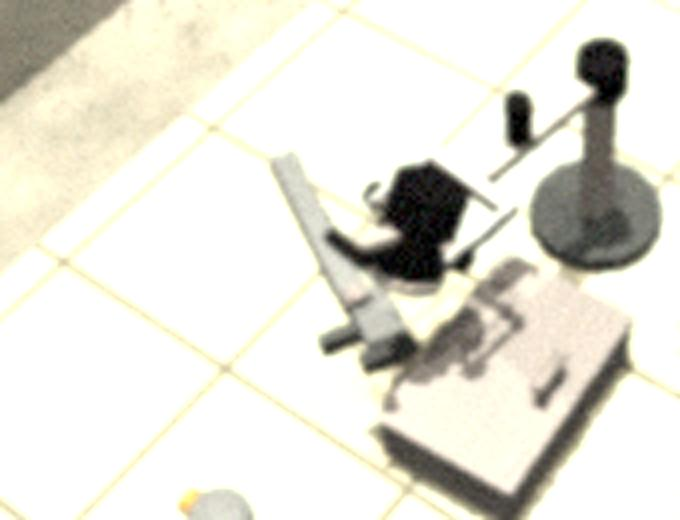

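Knob and bar fits put the swivel at about −0.12 (target −0.10). The head is tilted about 1.0 rad, with its tilt bar at crop (345,245), and the target tilt is 0.49. The lid is shut. Next I'll go outside the tilt bar and push it inward.

```bash
python3 -c "
from h import *
rows(.648,.235,.30,-.12)"
```

```text
tr [-19.2, -24.8, -0.6] rot [0.0, -0.0, -1.24]
```

Request:
send_rows --steps '[{"translation": [-2.5, -3, -0.6], "delta_rot": [0, 0, -0.14], "jaw": 0}, {"translation": [-5, -6.5, -0.6], "delta_rot": [0, 0, -0.28], "jaw": 0}, {"translation": [-8, -10, -0.6], "delta_rot": [0, 0, -0.42], "jaw": 0}, {"translation": [-11, -14, -0.6], "delta_rot": [0, 0, -0.56], "jaw": 0}, {"translation": [-14, -18, -0.6], "delta_rot": [0, 0, -0.7], "jaw": 0}, {"translation": [-17, -22, -0.6], "delta_rot": [0, 0, -0.84], "jaw": 0}, {"translation": [-19.2, -24.8, -0.6], "delta_rot": [0, 0, -0.98], "jaw": 0}, {"translation": [-19.2, -24.8, -0.6], "delta_rot": [0, 0, -1.12], "jaw": 0}]'

```text
time: 45.15
tool_pos: [0.6507, 0.2391, 0.2955]
tool_rot: [0.002, 0.993, -0.117, -0.002]
contact_force: [-1.0, -0.3, -0.7]
gripper_width: -0.001
grasp_force: 0.0
```

```bash
python3 -c "
from h import *
print(tool()[0],psi());rows(.648,.235,.215,-.12)"
```

```text
[0.65070422 0.23907721 0.29554418] -0.23502091178725973
tr [-0.1, 0.4, 8.1] rot [0.0, 0.0, -0.12]
```

Request:
send_rows --steps '[{"translation": [0, 0.3, 1], "delta_rot": [0, 0, -0.12], "jaw": 0}, {"translation": [0, 0.3, 4], "delta_rot": [0, 0, -0.12], "jaw": 0}, {"translation": [0, 0.3, 7], "delta_rot": [0, 0, -0.12], "jaw": 0}, {"translation": [0, 0.3, 8.1], "delta_rot": [0, 0, -0.12], "jaw": 0}, {"translation": [0, 0.3, 8.1], "delta_rot": [0, 0, -0.12], "jaw": 0}, {"translation": [0, 0.3, 8.1], "delta_rot": [0, 0, -0.12], "jaw": 0}, {"translation": [0, 0.3, 8.1], "delta_rot": [0, 0, -0.12], "jaw": 0}, {"translation": [0, 0.3, 8.1], "delta_rot": [0, 0, -0.12], "jaw": 0}]'

```text
time: 45.95
tool_pos: [0.6484, 0.2321, 0.2199]
tool_rot: [0.002, 0.998, -0.063, 0.001]
contact_force: [0.6, 0.5, -0.1]
gripper_width: -0.001
grasp_force: 0.0
```

```bash
cat >> h.py <<'E'
def tpos(s):
    p=tool()[0]; o=np.array([-np.sin(s),np.cos(s)]); q=p[:2]-AX; print('tool out',(q@o-.19).round(4),'lat',(q@[o[1],-o[0]]).round(4),'up',(p[2]-.17).round(4),'psi',psi().round(3),state()['contact_force'].round(1))
E
python3 -c "
from h import *
tpos(-.12)"
```

```text
tool out 0.1023 lat 0.0006 up 0.0499 psi -0.125 [ 0.6  0.5 -0.1]
```

Request:
send_rows --steps '[{"translation": [0, 0.5, 1.2], "delta_rot": [0, 0, 0], "jaw": 0}, {"translation": [0, 1.2, 1.2], "delta_rot": [0, 0, 0], "jaw": 0}, {"translation": [0, 2.0, 1.2], "delta_rot": [0, 0, 0], "jaw": 0}, {"translation": [0, 2.7, 1.0], "delta_rot": [0, 0, 0], "jaw": 0}, {"translation": [0, 3.3, 0.7], "delta_rot": [0, 0, 0], "jaw": 0}, {"translation": [0, 3.9, 0.4], "delta_rot": [0, 0, 0], "jaw": 0}, {"translation": [0, 4.4, 0.2], "delta_rot": [0, 0, 0], "jaw": 0}, {"translation": [0, 4.4, 0.2], "delta_rot": [0, 0, 0], "jaw": 0}]'

```text
time: 46.75
tool_pos: [0.645, 0.193, 0.2236]
tool_rot: [-0.004, 0.998, -0.062, 0.005]
contact_force: [0.7, 15.5, 13.5]
gripper_width: 0.004
grasp_force: 8.5
```

Request:
send_rows --steps '[{"translation": [0, 0, 0], "delta_rot": [0, 0, 0], "jaw": 0}, {"translation": [0, -3, 0], "delta_rot": [0, 0, 0], "jaw": 0}, {"translation": [0, -4, -4], "delta_rot": [0, 0, 0], "jaw": 0}, {"translation": [0, -4, -8], "delta_rot": [0, 0, 0], "jaw": 3}, {"translation": [5, -4, -10], "delta_rot": [0, 0, 0], "jaw": 3}, {"translation": [9, -4, -10], "delta_rot": [0, 0, 0], "jaw": 3}, {"translation": [9, -4, -10], "delta_rot": [0, 0, 0], "jaw": 3}, {"translation": [9, -4, -10], "delta_rot": [0, 0, 0], "jaw": 3}]'

```text
time: 47.55
tool_pos: [0.7369, 0.216, 0.3142]
tool_rot: [0.003, 0.998, -0.063, -0.002]
contact_force: [-0.4, -0.2, 0.1]
gripper_width: 0.354
grasp_force: 0.0
```

```bash
python3 -c "
from h import *
tpos(-.12);knob(-.12);lamp(-.12,'side')"
```

```text
tool out 0.0969 lat 0.0904 up 0.1442 psi -0.126 [-0.4 -0.2  0.1]
top knob [624.6  31. ] [16.5 17.9] r 0.0898 swivel 6.152
side knob [627.5  31.1] [16.5 19.3] r 0.0903 swivel 6.12
top bar line swivel -0.127 258
top dark out/up rel hinge [[0.0019, 0.0087, 0.0451], [0.0211, 0.0299, 0.0556], [-0.0113, 0.0055, 0.0213]] 70
side bar line swivel -0.164 260
side dark out/up rel hinge [[0.0004, 0.0103, 0.0494], [0.0215, 0.031, 0.0577], [-0.0109, 0.0008, 0.0182]] 118
```

View pics/sideL.png

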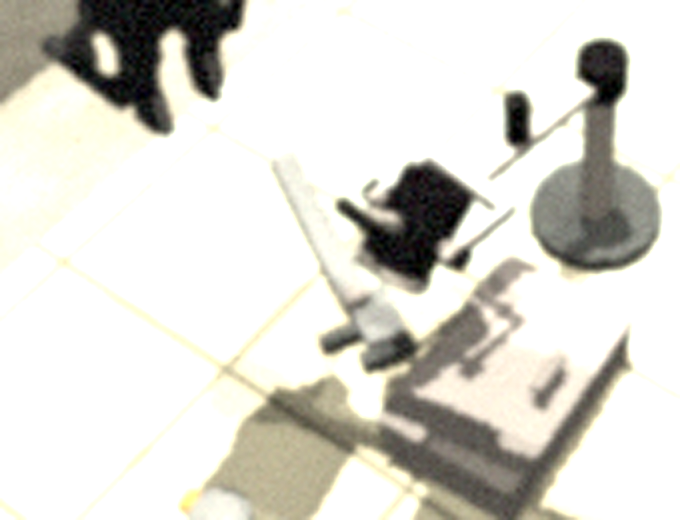

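Request:
send_rows --steps '[{"translation": [-4, 0, 0], "delta_rot": [0, 0, 0], "jaw": 0}, {"translation": [-8.6, 0, 0], "delta_rot": [0, 0, 0], "jaw": 0}, {"translation": [-8.6, 0, 2], "delta_rot": [0, 0, 0], "jaw": 0}, {"translation": [-8.6, 0, 6], "delta_rot": [0, 0, 0], "jaw": 0}, {"translation": [-8.6, 0, 9.4], "delta_rot": [0, 0, 0], "jaw": 0}, {"translation": [-8.6, 0, 9.4], "delta_rot": [0, 0, 0], "jaw": 0}, {"translation": [-8.6, 1, 9.4], "delta_rot": [0, 0, 0], "jaw": 0}, {"translation": [-8.6, 2, 9.4], "delta_rot": [0, 0, 0], "jaw": 0}]'

```text
time: 48.55
tool_pos: [0.6494, 0.2072, 0.2252]
tool_rot: [0.002, 0.998, -0.062, 0.002]
contact_force: [-0.4, -0.1, 0.7]
gripper_width: 0.005
grasp_force: 0.0
```

Request:
send_rows --steps '[{"translation": [0, 0.6, 0], "delta_rot": [0, 0, 0], "jaw": 0}, {"translation": [0, 1.2, 0], "delta_rot": [0, 0, 0], "jaw": 0}, {"translation": [0, 1.8, 0], "delta_rot": [0, 0, 0], "jaw": 0}, {"translation": [0, 2.3, -0.2], "delta_rot": [0, 0, 0], "jaw": 0}, {"translation": [0, 2.8, -0.4], "delta_rot": [0, 0, 0], "jaw": 0}, {"translation": [0, 3.2, -0.5], "delta_rot": [0, 0, 0], "jaw": 0}, {"translation": [0, 3.3, -0.5], "delta_rot": [0, 0, 0], "jaw": 0}, {"translation": [0, 3.3, -0.5], "delta_rot": [0, 0, 0], "jaw": 0}]'

```text
time: 49.35
tool_pos: [0.646, 0.1763, 0.2309]
tool_rot: [0.0, 0.998, -0.062, 0.003]
contact_force: [0.7, 3.8, 2.7]
gripper_width: -0.002
grasp_force: 2.2
```

```bash
cat >> h.py <<'E'
def tbar(s=-.1026):
    o=np.array([-np.sin(s),np.cos(s)]); l=np.array([o[1],-o[0]])
    for n in ['top','side']:
        f=cam(n); w=cloud(f); P=w.reshape(-1,3); dark=(f['pixels'].max(-1)<70).ravel()
        q=P[:,:2]-AX; a=q@o-.19; b=q@l; up=P[:,2]-.17
        m=dark&(a>.02)&(a<.08)&(abs(b)<.035)&(np.hypot(a,up)>.058)&(np.hypot(a,up)<.078)
        if m.sum()>8: print(n,m.sum(),'bar out,lat,up med',np.round([np.median(a[m]),np.median(b[m]),np.median(up[m])],4),'lat ext',np.percentile(b[m],[3,97]).round(4),'tilt',np.median(np.arctan2(a[m],up[m])).round(3),'swivel',(s-(np.percentile(b[m],3)+np.percentile(b[m],97))/2/.235).round(3))
E
python3 -c "
from h import *
tpos(-.12);tbar()"
```

```text
tool out 0.0466 lat 0.0049 up 0.0609 psi -0.124 [0.7 3.8 2.7]
top 29 bar out,lat,up med [ 0.0312 -0.0001  0.0643] lat ext [-0.0071  0.0052] tilt 0.44 swivel -0.099
side 50 bar out,lat,up med [0.0319 0.0009 0.0635] lat ext [-0.0068  0.0067] tilt 0.467 swivel -0.102
```

Request:
send_rows --steps '[{"translation": [0, 0, 0], "delta_rot": [0, 0, 0], "jaw": 0}, {"translation": [0, -3, 0], "delta_rot": [0, 0, 0], "jaw": 0}, {"translation": [0, -4, -4], "delta_rot": [0, 0, 0], "jaw": 0}, {"translation": [0, -4, -8], "delta_rot": [0, 0, 0], "jaw": 3}, {"translation": [5, -6, -10], "delta_rot": [0, 0, 0], "jaw": 3}, {"translation": [10, -6, -10], "delta_rot": [0, 0, 0], "jaw": 3}, {"translation": [13, -6, -10], "delta_rot": [0, 0, 0], "jaw": 3}, {"translation": [13, -6, -10], "delta_rot": [0, 0, 0], "jaw": 3}]'

```text
time: 50.25
tool_pos: [0.7836, 0.2157, 0.3202]
tool_rot: [0.004, 0.998, -0.064, -0.004]
contact_force: [-0.7, 0.7, -1.3]
gripper_width: 0.353
grasp_force: 0.0
```

```bash
cat >> h.py <<'E'
def head(s=-.1026):
    # can rim/face: fit arm+fork symmetric centre, and valve
    o=np.array([-np.sin(s),np.cos(s)]); l=np.array([o[1],-o[0]])
    for n in ['top','side']:
        f=cam(n); w=cloud(f); P=w.reshape(-1,3); q=P[:,:2]-AX; a=q@o; b=q@l; z=P[:,2]; br=f['pixels'].max(-1).ravel()
        m=(a>.11)&(a<.215)&(abs(b)<.06)&(z>.168)&(z<.181)&(br>90); print(n,'fork lat',np.percentile(b[m],[2,98]).round(4),'a',np.percentile(a[m],[2,98]).round(3),m.sum())
        m=(a>.03)&(a<.075)&(abs(b)<.025)&(z>.172)&(z<.181); m2=(a>.105)&(a<.13)&(abs(b)<.025)&(z>.172)&(z<.181)
        print('arm lat near,far',np.median(b[m]).round(4),np.median(b[m2]).round(4), m.sum(),m2.sum())
        m=(np.hypot(P[:,0]-.653,P[:,1]-.3375)<.035)&(z>.062)&(z<.074); (c,_) =cv2.minEnclosingCircle((P[m,:2]*1000).astype(np.float32)); print('valve',P[m,:2].mean(0).round(4),np.round(rect(P[m])[0],1))
E
python3 -c "
from h import *
for i in range(2): tbar();knob(-.1);head()"
```

```text
top 43 bar out,lat,up med [0.0242 0.0111 0.0667] lat ext [-0.0049  0.0254] tilt 0.351 swivel -0.146
side 47 bar out,lat,up med [0.0283 0.0043 0.0678] lat ext [-0.007   0.0222] tilt 0.393 swivel -0.135
top knob [625.9  31.1] [18.5 17.3] r 0.09 swivel 6.1370000000000005
side knob [627.5  31. ] [16.5 18.9] r 0.0903 swivel 6.119000000000001
top fork lat [-0.0316  0.0482] a [0.112 0.196] 265
arm lat near,far 0.0014 0.0056 93 54
valve [nan nan] [0. 0.]
side fork lat [-0.0315  0.0492] a [0.112 0.197] 252
arm lat near,far 0.0011 0.0051 79 48
valve [0.6536 0.3379] [654.9 337.9]
top 53 bar out,lat,up med [0.0257 0.0084 0.0659] lat ext [-0.007  0.026] tilt 0.365 swivel -0.143
side 46 bar out,lat,up med [0.0282 0.0044 0.0677] lat ext [-0.0064  0.021 ] tilt 0.398 swivel -0.134
top knob [625.6  30.5] [17.2 17.3] r 0.0894 swivel 6.139
side knob [627.6  30.9] [16.5 19.3] r 0.0901 swivel 6.118
top fork lat [-0.0322  0.0481] a [0.113 0.196] 269
arm lat near,far 0.0017 0.0054 94 54
valve [nan nan] [0. 0.]
side fork lat [-0.0318  0.0493] a [0.112 0.198] 256
arm lat near,far 0.0014 0.0052 80 47
valve [0.6545 0.3377] [656.  337.3]h.py:124: RuntimeWarning: Mean of empty slice.
  m=(np.hypot(P[:,0]-.653,P[:,1]-.3375)<.035)&(z>.062)&(z<.074); (c,_) =cv2.minEnclosingCircle((P[m,:2]*1000).astype(np.float32)); print('valve',P[m,:2].mean(0).round(4),np.round(rect(P[m])[0],1))
  ret = um.true_divide(
```

```bash
python3 -c "
from h import *
rows(.6446,.1555,.30,-.148)"
```

```text
tr [-12.7, 8.0, 2.8] rot [0.0, 0.0, 0.02]
```

Request:
send_rows --steps '[{"translation": [-4, 2, 0], "delta_rot": [0, 0, 0.02], "jaw": 3}, {"translation": [-8, 4, 0], "delta_rot": [0, 0, 0.02], "jaw": 3}, {"translation": [-12, 7, 1], "delta_rot": [0, 0, 0.02], "jaw": 3}, {"translation": [-12.7, 8, 2], "delta_rot": [0, 0, 0.02], "jaw": 3}, {"translation": [-12.7, 8, 2.8], "delta_rot": [0, 0, 0.02], "jaw": 3}, {"translation": [-12.7, 8, 2.8], "delta_rot": [0, 0, 0.02], "jaw": 3}, {"translation": [-12.7, 8, 2.8], "delta_rot": [0, 0, 0.02], "jaw": 3}, {"translation": [-12.7, 8, 2.8], "delta_rot": [0, 0, 0.02], "jaw": 3}]'

```text
time: 51.65
tool_pos: [0.646, 0.1554, 0.2997]
tool_rot: [0.002, 0.997, -0.072, 0.0]
contact_force: [0.1, -0.3, -0.2]
gripper_width: 0.352
grasp_force: 0.0
```

```bash
python3 -c "
from h import *
print(tool()[0],psi());rows(.6446,.1555,.237,-.148)"
```

```text
[0.64597063 0.155443   0.29972193] -0.1448304502470075
tr [-0.1, -0.0, 6.3] rot [0.0, -0.0, 0.0]
```

Descend, then close on the bar.

Request:
send_rows --steps '[{"translation": [-0.1, 0, 2], "delta_rot": [0, 0, 0], "jaw": 3}, {"translation": [-0.1, 0, 4], "delta_rot": [0, 0, 0], "jaw": 3}, {"translation": [-0.1, 0, 5.5], "delta_rot": [0, 0, 0], "jaw": 3}, {"translation": [-0.1, 0, 6.3], "delta_rot": [0, 0, 0], "jaw": 3}, {"translation": [-0.1, 0, 6.3], "delta_rot": [0, 0, 0], "jaw": 3}, {"translation": [-0.1, 0, 6.3], "delta_rot": [0, 0, 0], "jaw": 0.7}, {"translation": [-0.1, 0, 6.3], "delta_rot": [0, 0, 0], "jaw": 0.7}, {"translation": [-0.1, 0, 6.3], "delta_rot": [0, 0, 0], "jaw": 0.7}]'

```text
time: 52.45
tool_pos: [0.6443, 0.1542, 0.2376]
tool_rot: [0.003, 0.997, -0.073, 0.0]
contact_force: [-1.2, -1.8, 3.4]
gripper_width: 0.126
grasp_force: 54.7
```

```bash
python3 -c "
from h import *
s=state();print(tool()[0],psi(),s['contact_force'],s['gripper_width'],s['grasp_force']);rows(.6355,.1627,.233,-.103)"
```

```text
[0.64430086 0.15418996 0.23762949] -0.145422992202056 [-1.17555364 -1.83892234  3.3824471 ] 0.12622588194056572 54.70871061086655
tr [-1.0, -0.7, 0.5] rot [0.01, -0.0, -0.04]
```

Request:
send_rows --steps '[{"translation": [-0.2, -0.1, 0.1], "delta_rot": [0, 0, -0.01], "jaw": 0.7}, {"translation": [-0.4, -0.25, 0.2], "delta_rot": [0, 0, -0.02], "jaw": 0.7}, {"translation": [-0.6, -0.4, 0.3], "delta_rot": [0, 0, -0.03], "jaw": 0.7}, {"translation": [-0.8, -0.6, 0.4], "delta_rot": [0, 0, -0.04], "jaw": 0.7}, {"translation": [-1.0, -0.7, 0.4], "delta_rot": [0, 0, -0.04], "jaw": 0.7}, {"translation": [-1.0, -0.7, 0.4], "delta_rot": [0, 0, -0.04], "jaw": 0.7}, {"translation": [-1.0, -0.7, 0.4], "delta_rot": [0, 0, -0.04], "jaw": 0.7}, {"translation": [-1.0, -0.7, 0.4], "delta_rot": [0, 0, -0.04], "jaw": 0.7}]'

```text
time: 53.25
tool_pos: [0.6365, 0.1595, 0.2356]
tool_rot: [0.006, 0.999, -0.053, 0.002]
contact_force: [-2.1, -10.5, 8.5]
gripper_width: 0.127
grasp_force: 70.5
```

```bash
python3 -c "
from h import *
s=state();print(tool()[0],psi(),s['contact_force'],s['gripper_width'],s['grasp_force']);rows(.6355,.1627,.233,-.103);tpos(-.103);head()"
```

```text
[0.63649396 0.1594521  0.2355956 ] -0.10660814664679154 [ -2.06198385 -10.52411243   8.50198025] 0.12666394141433496 70.50203651189804
tr [-0.1, -0.3, 0.3] rot [0.01, -0.0, -0.0]
tool out 0.0287 lat 0.0012 up 0.0656 psi -0.107 [ -2.1 -10.5   8.5]
top fork lat [-0.0376  0.0407] a [0.112 0.159] 194
arm lat near,far -0.0004 0.0003 89 57
valve [0.6538 0.3368] [653.  336.1]
side fork lat [-0.0372  0.0401] a [0.113 0.178] 207
arm lat near,far -0.0006 -0.0007 79 44
valve [0.6538 0.3383] [654.5 337.1]
```

Request:
send_rows --steps '[{"translation": [-0.05, -0.2, 0.1], "delta_rot": [0, 0, 0], "jaw": 0.7}, {"translation": [-0.1, -0.4, 0.2], "delta_rot": [0, 0, 0], "jaw": 0.7}, {"translation": [-0.1, -0.5, 0.2], "delta_rot": [0, 0, 0], "jaw": 0.7}, {"translation": [-0.1, -0.5, 0.2], "delta_rot": [0, 0, 0], "jaw": 0.7}, {"translation": [-0.1, -0.5, 0.2], "delta_rot": [0, 0, 0], "jaw": 0.7}, {"translation": [-0.1, -0.5, 0.2], "delta_rot": [0, 0, 0], "jaw": 0.7}, {"translation": [-0.1, -0.5, 0.2], "delta_rot": [0, 0, 0], "jaw": 0.7}, {"translation": [-0.1, -0.5, 0.2], "delta_rot": [0, 0, 0], "jaw": 0.7}]'

```text
time: 54.15
tool_pos: [0.6365, 0.1623, 0.2341]
tool_rot: [0.009, 0.999, -0.054, 0.003]
contact_force: [-0.9, -17.0, 10.1]
gripper_width: 0.123
grasp_force: 82.1
```

```bash
python3 -c "
from h import *
s=state();print(tool()[0],psi(),s['contact_force'],s['gripper_width'],s['grasp_force']);tpos(-.103)"
```

```text
[0.63654013 0.16229099 0.2340757 ] -0.10742772699959033 [ -0.93551989 -17.01312681  10.0658062 ] 0.12255243514469687 82.11510300636292
tool out 0.0316 lat 0.001 up 0.0641 psi -0.107 [ -0.9 -17.   10.1]
```

Request:
send_rows --steps '[{"translation": [0, 0.2, -0.1], "delta_rot": [0, 0, 0], "jaw": 0.7}, {"translation": [0, 0.4, -0.2], "delta_rot": [0, 0, 0], "jaw": 0.7}, {"translation": [0, 0.5, -0.3], "delta_rot": [0, 0, 0], "jaw": 0.7}, {"translation": [0, 0.5, -0.3], "delta_rot": [0, 0, 0], "jaw": 0.7}, {"translation": [0, 0.5, -0.3], "delta_rot": [0, 0, 0], "jaw": 0.7}, {"translation": [0, 0.5, -0.3], "delta_rot": [0, 0, 0], "jaw": 0.7}, {"translation": [0, 0.5, -0.3], "delta_rot": [0, 0, 0], "jaw": 0.7}, {"translation": [0, 0.5, -0.3], "delta_rot": [0, 0, 0], "jaw": 0.7}]'

```text
time: 54.95
tool_pos: [0.6354, 0.1598, 0.2355]
tool_rot: [0.006, 0.999, -0.053, 0.002]
contact_force: [0.5, -9.8, 6.1]
gripper_width: 0.123
grasp_force: 70.9
```

```bash
python3 -c "
from h import *
s=state();print(tool()[0],psi(),s['contact_force'],s['gripper_width'],s['grasp_force']);tpos(-.103)"
```

```text
[0.63536994 0.15976564 0.23549798] -0.10636640422674835 [ 0.4944437  -9.81364562  6.14587875] 0.12338499439092693 70.94102025032043
tool out 0.0289 lat 0.0001 up 0.0655 psi -0.106 [ 0.5 -9.8  6.1]
```

Request:
send_rows --steps '[{"translation": [0, 0.3, -0.2], "delta_rot": [0, 0, 0], "jaw": 3}, {"translation": [0, 0.3, -0.2], "delta_rot": [0, 0, 0], "jaw": 3}, {"translation": [0, 0.3, -0.2], "delta_rot": [0, 0, 0], "jaw": 3}, {"translation": [0, 0.3, -3], "delta_rot": [0, 0, 0], "jaw": 3}, {"translation": [0, 0.3, -6], "delta_rot": [0, 0, 0], "jaw": 3}, {"translation": [6, 0.3, -8], "delta_rot": [0, 0, 0], "jaw": 3}, {"translation": [12, 0.3, -8], "delta_rot": [0, 0, 0], "jaw": 3}, {"translation": [15, 0.3, -8], "delta_rot": [0, 0, 0], "jaw": 3}]'

```text
time: 55.75
tool_pos: [0.7819, 0.1461, 0.3146]
tool_rot: [0.002, 0.999, -0.052, 0.001]
contact_force: [0.5, -0.3, 0.5]
gripper_width: 0.348
grasp_force: 0.0
```

```bash
python3 -c "
from h import *
for i in range(2): tbar();head()
knob(-.1)
for n in ['top','side']:
    f=cam(n);np.savez(n+'L.npz',**f)
crop(f,150,150,110,140,5,'pics/sL2.png',2.2)"
```

```text
side 53 bar out,lat,up med [ 0.0315 -0.0042  0.0658] lat ext [-0.0165  0.0134] tilt 0.449 swivel -0.096
top fork lat [-0.0189  0.0395] a [0.112 0.143] 120
arm lat near,far -0.0007 -0.0001 89 59
valve [0.6545 0.3373] [654.1 337.4]
side fork lat [-0.0381  0.0411] a [0.113 0.182] 213
arm lat near,far -0.0004 -0.0004 77 48
valve [0.6536 0.3384] [654.  337.9]
side 53 bar out,lat,up med [ 0.0318 -0.004   0.0654] lat ext [-0.0162  0.0125] tilt 0.448 swivel -0.095
top fork lat [-0.0256  0.0403] a [0.112 0.145] 137
arm lat near,far 0.0 -0.0001 90 61
valve [0.6535 0.3374] [654.7 336.7]
side fork lat [-0.0381  0.0422] a [0.111 0.182] 207
arm lat near,far -0.0006 -0.0006 76 45
valve [0.6542 0.3372] [654.8 336.8]
top knob [622.   31.1] [16.7 17.1] r 0.0896 swivel 6.181
side knob [622.8  32.1] [17.2 16.7] r 0.0906 swivel 6.172000000000001
```

View pics/sL2.png

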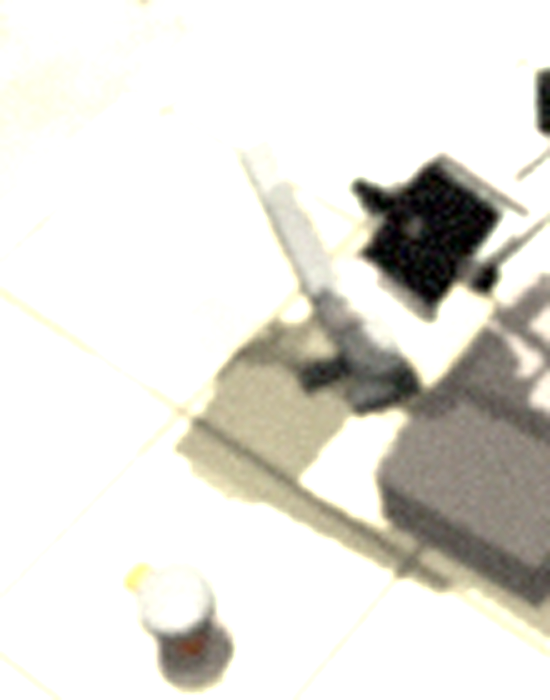

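```bash
cat >> h.py <<'E'
def tilt(s=-.1035,t0=.46):
    o=np.array([-np.sin(s),np.cos(s)]); l=np.array([o[1],-o[0]]); Q=[]
    for n in ['top','side','top','side']:
        f=cam(n); P=cloud(f).reshape(-1,3); br=f['pixels'].max(-1).ravel(); q=P[:,:2]-AX; a=q@o-.19; b=q@l; up=P[:,2]-.17
        t=t0
        for k in range(5):
            X=a*np.cos(t)-up*np.sin(t); Z=a*np.sin(t)+up*np.cos(t)
            m=(abs(b)<.024)&(abs(X)<.033)&(Z>.006)&(Z<.036)&((abs(X-.0)>.008)|(abs(b)>.008))
            if m.sum()<15: break
            # cylinder: Z - sqrt(R^2-b^2) linear in X
            y=Z[m]-np.sqrt(.027**2-b[m]**2); g=abs(y-np.median(y))<.004; c=np.polyfit(X[m][g],y[g],1); t-=np.arctan(c[0])
        print(n,'can-top tilt',round(t,3),'n',m.sum(),'offset',round(c[1],4) if m.sum()>=15 else '')
E
python3 -c "
from h import *
tilt();tilt(t0=.55)"
```

```text
top can-top tilt 0.46 n 0 offset 
side can-top tilt 0.457 n 373 offset -0.0004
top can-top tilt 0.46 n 0 offset 
side can-top tilt 0.463 n 376 offset -0.0005
top can-top tilt 0.55 n 0 offset 
side can-top tilt 0.465 n 381 offset -0.0004
top can-top tilt 0.55 n 0 offset 
side can-top tilt 0.468 n 381 offset -0.0009
```

```bash
python3 -c "
from h import *
print(tool()[0]);rows(.6325,.132,.30,-.1035)"
```

```text
[0.78022773 0.14509782 0.31267002]
tr [-14.6, 2.8, 1.3] rot [0.0, 0.0, -0.0]
```

Request:
send_rows --steps '[{"translation": [-4.5, 1, 0], "delta_rot": [0, 0, 0], "jaw": 0}, {"translation": [-9, 2, 0], "delta_rot": [0, 0, 0], "jaw": 0}, {"translation": [-13, 2.8, 0.5], "delta_rot": [0, 0, 0], "jaw": 0}, {"translation": [-14.6, 2.8, 1.3], "delta_rot": [0, 0, 0], "jaw": 0}, {"translation": [-14.6, 2.8, 1.3], "delta_rot": [0, 0, 0], "jaw": 0}, {"translation": [-14.6, 2.8, 1.3], "delta_rot": [0, 0, 0], "jaw": 0}, {"translation": [-14.6, 2.8, 1.3], "delta_rot": [0, 0, 0], "jaw": 0}, {"translation": [-14.6, 2.8, 1.3], "delta_rot": [0, 0, 0], "jaw": 0}]'

```text
time: 57.55
tool_pos: [0.6332, 0.1325, 0.3003]
tool_rot: [0.002, 0.999, -0.053, -0.0]
contact_force: [-0.1, 0.4, -0.1]
gripper_width: -0.001
grasp_force: 0.0
```

Request:
send_rows --steps '[{"translation": [0, 0, 1], "delta_rot": [0, 0, 0], "jaw": 0}, {"translation": [0, 0, 3], "delta_rot": [0, 0, 0], "jaw": 0}, {"translation": [0, 0, 5], "delta_rot": [0, 0, 0], "jaw": 0}, {"translation": [0, 0, 6], "delta_rot": [0, 0, 0], "jaw": 0}, {"translation": [0, 0, 6], "delta_rot": [0, 0, 0], "jaw": 0}, {"translation": [0, 0, 6], "delta_rot": [0, 0, 0], "jaw": 0}, {"translation": [0, 0, 6], "delta_rot": [0, 0, 0], "jaw": 0}, {"translation": [0, 0, 6], "delta_rot": [0, 0, 0], "jaw": 0}]'

```text
time: 58.35
tool_pos: [0.6327, 0.1324, 0.2416]
tool_rot: [0.002, 0.999, -0.053, 0.001]
contact_force: [0.3, 0.2, 0.6]
gripper_width: 0.006
grasp_force: 0.0
```

```bash
python3 -c "
from h import *
tpos(-.1035);tilt()"
```

```text
tool out 0.0014 lat 0.0001 up 0.0716 psi -0.105 [0.3 0.2 0.6]
top can-top tilt 0.458 n 137 offset -0.0014
side can-top tilt 0.451 n 367 offset -0.0004
top can-top tilt 0.463 n 138 offset -0.0015
side can-top tilt 0.444 n 360 offset -0.0008
```

Request:
send_rows --steps '[{"translation": [0, -0.4, 0.3], "delta_rot": [0, 0, 0], "jaw": 0}, {"translation": [0, -0.8, 0.3], "delta_rot": [0, 0, 0], "jaw": 0}, {"translation": [0, -1.1, 0.3], "delta_rot": [0, 0, 0], "jaw": 0}, {"translation": [0, -1.3, 0.3], "delta_rot": [0, 0, 0], "jaw": 0}, {"translation": [0, -1.5, 0.3], "delta_rot": [0, 0, 0], "jaw": 0}, {"translation": [0, -1.6, 0.3], "delta_rot": [0, 0, 0], "jaw": 0}, {"translation": [0, -1.7, 0.3], "delta_rot": [0, 0, 0], "jaw": 0}, {"translation": [0, -1.7, 0.3], "delta_rot": [0, 0, 0], "jaw": 0}]'

```text
time: 59.35
tool_pos: [0.6338, 0.1492, 0.237]
tool_rot: [0.002, 0.999, -0.053, -0.001]
contact_force: [0.2, -2.5, -0.5]
gripper_width: 0.0
grasp_force: 1.1
```

```bash
python3 -c "
from h import *
tpos(-.1035);tilt();tilt()"
```

```text
tool out 0.0183 lat -0.0005 up 0.067 psi -0.105 [ 0.2 -2.5 -0.5]
top can-top tilt 0.593 n 98 offset -0.0014
side can-top tilt 0.542 n 352 offset -0.0011
top can-top tilt 0.577 n 94 offset -0.0017
side can-top tilt 0.559 n 344 offset -0.001
top can-top tilt 0.553 n 93 offset -0.0011
side can-top tilt 0.536 n 348 offset -0.0007
top can-top tilt 0.554 n 92 offset -0.0012
side can-top tilt 0.561 n 348 offset -0.0009
```

Request:
send_rows --steps '[{"translation": [0, 0.8, 0], "delta_rot": [0, 0, 0], "jaw": 0}, {"translation": [0, 1, -4], "delta_rot": [0, 0, 0], "jaw": 0}, {"translation": [0, 0.5, -6], "delta_rot": [0, 0, 0], "jaw": 0}, {"translation": [0, -3.5, -6], "delta_rot": [0, 0, 0], "jaw": 0}, {"translation": [0, -6.2, -6], "delta_rot": [0, 0, 0], "jaw": 0}, {"translation": [0, -6.2, -6], "delta_rot": [0, 0, 0], "jaw": 0}, {"translation": [0, -6.2, -3], "delta_rot": [0, 0, 0], "jaw": 0}, {"translation": [0, -6.2, 0.4], "delta_rot": [0, 0, 0], "jaw": 0}]'

```text
time: 60.55
tool_pos: [0.6415, 0.2108, 0.2346]
tool_rot: [0.002, 0.999, -0.052, 0.002]
contact_force: [0.2, -0.1, -0.3]
gripper_width: -0.001
grasp_force: 0.0
```

Request:
send_rows --steps '[{"translation": [0, 0, 0], "delta_rot": [0, 0, 0], "jaw": 0}, {"translation": [0, 0, 0], "delta_rot": [0, 0, 0], "jaw": 0}, {"translation": [0, 0, 0], "delta_rot": [0, 0, 0], "jaw": 0}, {"translation": [0, 0, 0], "delta_rot": [0, 0, 0], "jaw": 0}, {"translation": [0, 0, 0], "delta_rot": [0, 0, 0], "jaw": 0}, {"translation": [0, 0, 0], "delta_rot": [0, 0, 0], "jaw": 0}, {"translation": [0, 0, 0], "delta_rot": [0, 0, 0], "jaw": 0}, {"translation": [0, 0, 0], "delta_rot": [0, 0, 0], "jaw": 0}]'

```text
time: 61.35
tool_pos: [0.6403, 0.2109, 0.2328]
tool_rot: [0.002, 0.999, -0.053, -0.001]
contact_force: [-0.4, -0.6, -0.6]
gripper_width: -0.002
grasp_force: 0.0
```

```bash
python3 -c "
from h import *
tpos(-.1035);tilt();tilt();knob(-.1)"
```

```text
tool out 0.0803 lat -0.0004 up 0.0628 psi -0.105 [-0.4 -0.6 -0.6]
top can-top tilt 0.563 n 239 offset -0.0012
side can-top tilt 0.558 n 371 offset -0.0007
top can-top tilt 0.568 n 245 offset -0.0014
side can-top tilt 0.557 n 379 offset -0.0006
top can-top tilt 0.566 n 239 offset -0.0012
side can-top tilt 0.558 n 378 offset -0.0007
top can-top tilt 0.581 n 238 offset -0.0014
side can-top tilt 0.554 n 376 offset -0.0008
top knob [621.7  31.3] [16.4 18. ] r 0.0897 swivel 6.183000000000001
side knob [623.4  32.1] [16.9 16.9] r 0.0907 swivel 6.166
```

Request:
send_rows --steps '[{"translation": [0, 1, 0], "delta_rot": [0, 0, 0], "jaw": 0}, {"translation": [0, 2, 0], "delta_rot": [0, 0, 0], "jaw": 0}, {"translation": [0, 2.5, 0], "delta_rot": [0, 0, 0], "jaw": 0}, {"translation": [0, 2.7, 0], "delta_rot": [0, 0, 0], "jaw": 0}, {"translation": [0, 2.9, 0], "delta_rot": [0, 0, 0], "jaw": 0}, {"translation": [0, 3.0, 0], "delta_rot": [0, 0, 0], "jaw": 0}, {"translation": [0, 3.0, 0], "delta_rot": [0, 0, 0], "jaw": 0}, {"translation": [0, 3.0, 0], "delta_rot": [0, 0, 0], "jaw": 0}]'

```text
time: 62.65
tool_pos: [0.6375, 0.1822, 0.2343]
tool_rot: [0.001, 0.999, -0.052, 0.0]
contact_force: [-0.4, 5.3, 5.5]
gripper_width: -0.002
grasp_force: 3.2
```

```bash
python3 -c "
from h import *
tpos(-.1035);tilt();tilt()"
```

```text
tool out 0.0514 lat -0.0002 up 0.0643 psi -0.104 [-0.4  5.3  5.5]
top can-top tilt 0.555 n 109 offset -0.0021
side can-top tilt 0.515 n 376 offset -0.0006
top can-top tilt 0.552 n 111 offset -0.0017
side can-top tilt 0.525 n 371 offset -0.0004
top can-top tilt 0.551 n 105 offset -0.0017
side can-top tilt 0.509 n 381 offset -0.0006
top can-top tilt 0.491 n 122 offset -0.0007
side can-top tilt 0.521 n 377 offset -0.0005
```

Request:
send_rows --steps '[{"translation": [0, 0.1, 0], "delta_rot": [0, 0, 0], "jaw": 0}, {"translation": [0, 0.2, 0], "delta_rot": [0, 0, 0], "jaw": 0}, {"translation": [0, 0.2, 0], "delta_rot": [0, 0, 0], "jaw": 0}, {"translation": [0, 0.2, 0], "delta_rot": [0, 0, 0], "jaw": 0}, {"translation": [0, 0.2, 0], "delta_rot": [0, 0, 0], "jaw": 0}, {"translation": [0, 0.2, 0], "delta_rot": [0, 0, 0], "jaw": 0}, {"translation": [0, -1, 0], "delta_rot": [0, 0, 0], "jaw": 0}, {"translation": [0, -2.5, 0], "delta_rot": [0, 0, 0], "jaw": 0}]'

```text
time: 63.85
tool_pos: [0.6397, 0.2057, 0.2321]
tool_rot: [0.003, 0.999, -0.053, -0.001]
contact_force: [0.5, 0.9, 0.2]
gripper_width: -0.0
grasp_force: 0.0
```

```bash
python3 -c "
from h import *
tpos(-.1035);tilt();tilt();tilt()"
```

```text
tool out 0.0751 lat -0.0005 up 0.0621 psi -0.106 [0.5 0.9 0.2]
top can-top tilt 0.514 n 225 offset -0.0016
side can-top tilt 0.493 n 385 offset -0.0008
top can-top tilt 0.511 n 233 offset -0.0015
side can-top tilt 0.503 n 383 offset -0.0006
top can-top tilt 0.519 n 229 offset -0.0016
side can-top tilt 0.491 n 382 offset -0.0007
top can-top tilt 0.526 n 226 offset -0.0015
side can-top tilt 0.495 n 383 offset -0.0007
top can-top tilt 0.528 n 223 offset -0.0016
side can-top tilt 0.482 n 379 offset -0.0008
top can-top tilt 0.513 n 223 offset -0.0012
side can-top tilt 0.496 n 378 offset -0.0007
```

Request:
send_rows --steps '[{"translation": [0, -1, -3], "delta_rot": [0, 0, 0], "jaw": 0}, {"translation": [0, -1, -7], "delta_rot": [0, 0, 0], "jaw": 0}, {"translation": [0, -1, -11], "delta_rot": [0, 0, 0], "jaw": 0}, {"translation": [0, -1, -15], "delta_rot": [0, 0, 0], "jaw": 0}, {"translation": [-5, -1, -17], "delta_rot": [0, 0, 0], "jaw": 0}, {"translation": [-10, -1, -17], "delta_rot": [0, 0, 0], "jaw": 0}, {"translation": [-15, -1, -17], "delta_rot": [0, 0, 0], "jaw": 0}, {"translation": [-18, -1, -17], "delta_rot": [0, 0, 0], "jaw": 0}]'

```text
time: 65.25
tool_pos: [0.4597, 0.2356, 0.4037]
tool_rot: [0.002, 0.999, -0.052, 0.0]
contact_force: [0.0, 0.1, 0.4]
gripper_width: 0.001
grasp_force: 0.0
```

```bash
python3 -c "
from h import *
tilt();tilt();knob(-.1);head();lidang();find();print(state()['joint_vel'].round(3))
f=cam('side');g=cv2.convertScaleAbs(f['pixels'],alpha=1.6);cv2.imwrite('pics/end.png',g)"
```

```text
top can-top tilt 0.517 n 263 offset -0.0016
side can-top tilt 0.51 n 314 offset -0.0005
top can-top tilt 0.511 n 261 offset -0.0015
side can-top tilt 0.523 n 305 offset -0.0005
top can-top tilt 0.515 n 254 offset -0.0014
side can-top tilt 0.518 n 300 offset 0.0001
top can-top tilt 0.51 n 253 offset -0.0014
side can-top tilt 0.518 n 296 offset -0.0005
top knob [622.2  31.3] [16.4 17.5] r 0.0897 swivel 6.178
top fork lat [-0.0382  0.0406] a [0.112 0.196] 268
arm lat near,far -0.001 0.0002 92 59
valve [0.662  0.3258] [661.3 325.3]
side fork lat [-0.0381  0.0451] a [0.131 0.199] 112
arm lat near,far nan -0.0062 0 1
valve [0.654  0.3375] [654.6 336.9]
side lid slope deg 179.07968 z range 0.053035133543696655 0.17495846884629743 a -0.05634468274124965 0.09633521951291488
top lid slope deg 179.61783 z range 0.05302429283443378 0.17472199118543008 a -0.05719869294671993 0.06969970273200837
[ 0.003 -0.005  0.001 -0.    -0.002  0.001]
  return _methods._mean(a, axis=axis, dtype=dtype,
  ret = ret.dtype.type(ret / rcount)
```

View pics/end.png

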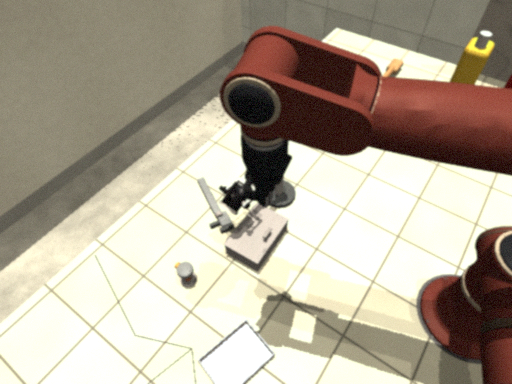

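The final view shows the lid shut (lid at (258,237)), the head aimed at the valve (185,270), nothing left loose on the tile in view, and the wrench and tray where they were. I'm handing in.

```bash
python3 -c "
from plant import *
print(job_done())"
```

```text
the job is handed in; nothing more can be done
None
```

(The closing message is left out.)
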